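# Change the markers on an archive shelf rail and lock the gate

### The arm

A 6-joint arm with a two-finger parallel gripper is mounted at the origin on the work surface. World frame = base frame: x ahead of the robot, y to its left, z up, the work surface at z = 0. Lengths are in m, angles in rad, forces in N, time in s.
With the tool pointing down it reaches from about 0.3 to 0.85 m from the base axis. Payload 5.4 kg.
Tool frame: the origin (TCP) lies midway between the tips of the shut fingers; the grasp point (between the pads) lies 19 mm behind it; z points along the fingers, y is the direction in which the jaws open and shut (so a half turn about z gives the same grasp; the last joint's range is limited). The gripper opens to 85 mm and grips with 20 to 120 N. Pads are 22 mm wide; open, the fingers measure 114 mm over their backs; the gripper's body (76 mm by 85 mm) begins 54 mm behind the grasp point. The pads swing forward as they close: fully open they stand 13 mm farther back than shut.
Start: joints at [-1.489, 0.158, 1.597, -0, 1.386, -0.21], TCP at [0.165, -0.551, 0.199] pointing down, gripper open.
Joint ranges: [-2.91, 2.91], [-0.94, 2.29], [0.18, 2.7], [-1.29, 4.43], [0.17, 2.64], [-3, 3]. Speed limits (rad/s): [2.57, 2.57, 3.14, 3.14, 3.14, 3.14].

### API

Orientations are given as a rotation vector (axis times angle).
In Python, from plant import monitor, viewer, hand_in gives the robot as it stands.
- The arm moves only by the tool apply_moves, never from a script. Its argument "motion" is a list of rows, each a list of 7 numbers: the finger opening in mm, from 0 to 85.4, then the shift along the tool's x, y, z as a fraction of full scale, then the turn, a rotation vector about the tool's x, y, z as a fraction of full scale. In form: [[fingers, dx, dy, dz, wx, wy, wz], ...]. A call has 1 to 20 rows; each row shifts and turns the commanded pose from where the row before left it, along the tool's axes as they then stand; what a row does not reach is not made up. Full scale, the value 1, is 0.1 m for a shift and 90 degrees for a turn. A row lasts 1/12 s, in which the tool goes at most 41.7 mm and 7.16 degrees, less where a joint would pass 70% of its speed; a pose out of reach is approached as far as the arm can. A call with a number of a shift or a turn outside -1 to 1 is refused whole. A call with a gripper value outside its range is refused whole. The fingers move at their own pace and stop on an object; the grip force is fixed at half the most. Time passes only in rows, so rows that do not move let the fingers close. It gives the time, the measured TCP pose, the force and the opening at its end, in the units of the state.
- monitor.get_state(): the state, without advancing time (a new reading comes with each control period).
- viewer.get_image(name): name is "side" or "top"; returns the picture (400x640x3 uint8, blue, green, red); there is no depth.
- viewer.camera_params(name): a dict with "fx", "fy", "cx", "cy" (pixels), "rvec" (rotation vector, rad) and "tvec" (3), from world to camera coordinates, as OpenCV has them. Camera axes: x right, y down, z forward; pixel columns grow to the right and rows downward; lengths in m; the calibration is good to about 2 mm. A picture is of the moment at which its call begins. camera_params takes no time and is no camera call.
- hand_in(): hands the job in, once; it reports no verdict.
The state is a dict: "clock": time; "q": joint angles; "dq": joint speeds; "tau": joint torques, N m; "tcp_pos": TCP position; "ee_rot": TCP orientation; "contact_force": force on the tool from outside, world axes, zero at the start; "moment": the same for the moment, N m; "finger_gap": finger opening in m.
Only numpy, scipy, OpenCV 4.12 (cv2) and the standard library are available. Lean on these libraries where they do the work, as an engineer would, in place of code of your own. Each camera call takes 0.05 s, during which the arm holds its last target.

### The job

Push the rocker paddle at the end of the marker rack so that the yellow retaining gate snaps open, take the red marker off the rail and stand it upright in the small grey tray, and hang every blue marker astride the rail, side by side and seated squarely. With all of them on, push the other end of the paddle so that the gate snaps fully shut over them; leave the binder, stapler and tape core where they are.

Things in the scene. Friction and masses are not known exactly. Their poses are not given: they have to be found in the camera images.
- rail (a point): Middle of the top face of the fixed rack's aluminium rail, 20 mm square, top 125 mm above the bench. y runs along the rail, x across it, away from the gate's hinge, which lies parallel at x = -90 mm, 60 mm above the bench. Gate arms cross the rail at y = +-159 to 167 mm, end posts stand beyond; markers must lie between. Base plate 8 mm thick, x -120 to 45, y -195 to 300 mm.
- gate (a joint): Over-centre gate, turned by its rocker paddle, rad. 0 = fully shut, as at the start (bar 3 mm above the bridges of hung markers, on the hinge's side of their tabs; nothing goes on or off). 1.0 = fully open (bar leans back clear of the rail). Centre at 0.5: its top weights tip it to the nearer end. 4 to 7 N on a paddle end turns it.
- gate_bar (a point): Middle of the gate's yellow retaining bar, 8 x 10 mm, 334 mm long, parallel to the rail; it moves with the gate. Open, it is about 120 mm from the rail on the hinge's side, about 165 mm above the bench.
- pad_open (a point): Centre of the upper face of the green end of the rocker paddle, a plate 120 mm long (across the rail) by 50 mm, pivoted at its middle beyond the rail's +y end (y 240 mm). This point is 45 mm from the pivot, 85 mm above the bench when up (gate shut); pressed well past level (64 mm) it snaps the gate open. Bearing uprights 78 mm high at y 173 to 187 and 280 to 290 mm.
- pad_shut (a point): The same for the orange end of the paddle, the end nearer the rail: up (85 mm above the bench) when the gate is open; pressed well past level it snaps the gate shut.
- red_tab (a point): Middle of the pull tab of the red saddle marker (inverted U, 200 g), on the rail at the start. Tab 10 mm thick (x) x 40 mm (y, goes along the rail) x 32 mm high, on a bridge 42 x 56 x 8 mm; two splayed panels, inner gap 27 mm at the bridge, 43 mm at the feet; weighted feet 76 x 64 mm over all. This point is 97 mm above the feet, 26 mm above the bridge's underside, 14 mm below the tab's top.
- tray: Grey open tray, fixed to the bench, 120 x 120 mm outside, 112 mm inside, rim 18 mm high, floor 5 mm thick at most; origin at the middle of its underside, z up.
- binder: Blue ring binder lying on the bench, 210 x 240 x 45 mm; bystander.
- stapler: Black stapler on the bench, 120 x 38 x 55 mm; bystander.
- tape: Cardboard tape core on the bench, 100 mm across, 45 mm high; bystander.
- blue0_tab (a point): Middle of the pull tab of a blue saddle marker, standing on the bench at the start (may be absent); the same shape and size as the red one, with the same axes.
- blue1_tab (a point): Middle of the pull tab of a blue saddle marker, standing on the bench at the start (may be absent); the same shape and size as the red one, with the same axes.
- blue2_tab (a point): Middle of the pull tab of a blue saddle marker, standing on the bench at the start (may be absent); the same shape and size as the red one, with the same axes.
- blue3_tab (a point): Middle of the pull tab of a blue saddle marker, standing on the bench at the start (may be absent); the same shape and size as the red one, with the same axes.
Not all that is in view belongs to the job. What is shaped like the part that bears blue2_tab but green is not meant.

How it is judged:
By the outcome, as a careful person would: the job done as asked, in the order asked, and still so for the second after the job is handed in, with the robot touching nothing.
Of blue0, blue1, blue2, blue3 only 2 to 4 are there at a start; the rules pass over those that are not, and their reading is None.
At some moment in a run one of blue0, blue1, blue2, blue3 may be knocked a few centimetres aside while the robot is not near it.
It also fails if it takes over 210 s, if anything falls off the work surface, if the arm or the gripper's body presses on something with over 40 N, if the wrist force passes 120 N, or if a joint passes its speed limit or range.

## Working session

There is one attempt and no reset: what is moved stays moved. The work goes in short steps, Python scripts to look and compute and a tool call to move; the robot and the scene stay as the last step left them, time stands still between calls to the robot, and variables do not carry over. Pictures are saved under pics/ and viewed, and the job is handed in when it is done.

Besides the shell and the picture viewer there is one more tool, called after "Emit:" by a JSON object that holds its "op" and its "data", one argument or row to a line. apply_moves: Moves the arm, as the interface text tells. Shift numbers are shares of 0.1 m and turn numbers shares of 90 degrees, none past 1 either way. Its arguments: {"type":"object","properties":{"motion":{"type":"array"}},"required":["motion"]}

```bash
ls; mkdir -p pics; python3 - <<'E'
from plant import monitor, viewer
import cv2
print(monitor.get_state())
for n in("side","top"):
    cv2.imwrite(f"pics/{n}0.png",viewer.get_image(n)); print(n,viewer.camera_params(n))
E
```

```text
pics
{'clock': 0.0, 'q': array([-1.48909577e+00,  1.59062525e-01,  1.59825542e+00, -1.93172253e-05,
        1.38621375e+00, -2.10078880e-01]), 'dq': array([ 0.00030368,  0.00073904, -0.00081476, -0.00146138, -0.00071497,
        0.00049917]), 'tau': array([-1.30448129e-04, -3.96000874e+01, -3.31429160e+01, -3.56706425e-05,
        8.49231117e-03, -4.36749602e-06]), 'tcp_pos': array([ 0.16533139, -0.55001199,  0.19829779]), 'ee_rot': array([-3.10630286e+00, -4.56426035e-01, -1.65513260e-04]), 'contact_force': array([ 0.21802188, -0.92993486, -0.50269129]), 'moment': array([0.02203868, 0.0053517 , 0.00862801]), 'finger_gap': 0.08536845244496226}
side {'fx': 487.25629532102306, 'fy': 487.25629532102306, 'cx': 321.9827739043252, 'cy': 196.15449316609602, 'rvec': array([ 0.27553377, -2.59565212,  1.52331349]), 'tvec': array([0.5093575 , 0.16454129, 1.2609939 ])}
top {'fx': 487.55660343693825, 'fy': 487.55660343693825, 'cx': 312.61103122366416, 'cy': 197.02812313814812, 'rvec': array([ 2.12487243, -2.18221811,  0.14545423]), 'tvec': array([0.00356814, 0.52885802, 1.54140029])}
```

View pics/side0.png

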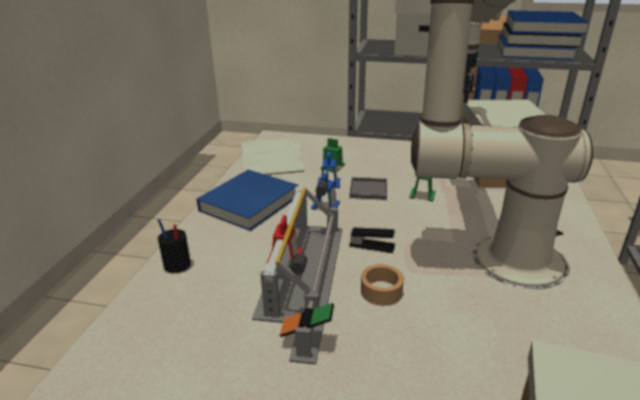

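View pics/top0.png

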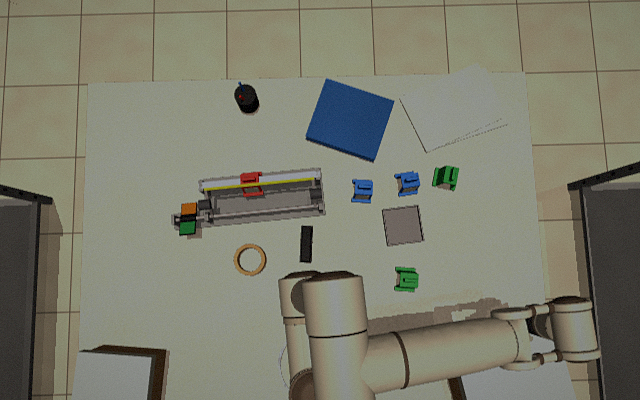

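```bash
cat > h.py <<'E'
import numpy as np, cv2
from plant import monitor, viewer
from scipy.spatial.transform import Rotation as R
P={n:viewer.camera_params(n) for n in("side","top")}
def ray(n,u,v):
    p=P[n];M=R.from_rotvec(p["rvec"]).as_matrix();c=-M.T@p["tvec"]
    d=M.T@np.array([(u-p["cx"])/p["fx"],(v-p["cy"])/p["fy"],1]);return c,d/np.linalg.norm(d)
def onz(n,u,v,z):
    c,d=ray(n,u,v);return c+d*(z-c[2])/d[2]
def proj(n,X):
    p=P[n];X=np.atleast_2d(np.asarray(X,float))
    K=np.array([[p["fx"],0,p["cx"]],[0,p["fy"],p["cy"]],[0,0,1]])
    return cv2.projectPoints(X,p["rvec"],p["tvec"],K,None)[0].reshape(-1,2)
def two(a,b):
    (c1,d1),(c2,d2)=ray("side",*a),ray("top",*b)
    A=np.stack([d1,-d2],1);s=np.linalg.lstsq(A,c2-c1,rcond=None)[0]
    p,q=c1+s[0]*d1,c2+s[1]*d2;return (p+q)/2,np.linalg.norm(p-q)
def crop(im,x0,y0,x1,y1,name,k=None):
    c=im[y0:y1,x0:x1]; k=k or min(800/(x1-x0),600/(y1-y0)); cv2.imwrite("pics/"+name,cv2.resize(c,None,fx=k,fy=k,interpolation=cv2.INTER_CUBIC)); print("scale",k)
HS={"blue":((100,120,90),(125,255,255)),"green":((45,100,40),(75,255,255)),"red":((0,150,80),(6,255,255)),"yellow":((22,130,90),(35,255,255)),"orange":((8,150,100),(18,255,255))}
def blobs(im,c,mn=15):
    m=cv2.inRange(cv2.cvtColor(im,cv2.COLOR_BGR2HSV),*[np.array(a) for a in HS[c]])
    n,l,s,ce=cv2.connectedComponentsWithStats(m)
    return [(s[i].tolist(),ce[i].round(1).tolist(),cv2.minAreaRect(np.argwhere(l==i)[:,::-1].astype(np.float32))) for i in range(1,n) if s[i][4]>=mn],m
E
python3 - <<'E'
from h import *
for n in("top","side"):
    im=cv2.imread(f"pics/{n}0.png")
    for c in HS:
        for b in blobs(im,c)[0]: print(n,c,b[0],b[1],np.round(b[2][2],1),np.round(b[2][1],1))
im=cv2.imread("pics/top0.png")
crop(im,160,150,340,270,"a.png"); crop(im,330,150,480,260,"b.png")
crop(cv2.imread("pics/side0.png"),240,120,440,370,"c.png")
E
```

```text
top blue [306, 79, 88, 81, 4453] [349.8, 118.6] 18.4 [73.  61.3]
top blue [395, 171, 25, 17, 244] [408.9, 178.9] 80.0 [15.1 22.9]
top blue [353, 180, 20, 15, 239] [363.1, 186.7] 90.0 [14. 19.]
top blue [399, 190, 19, 7, 61] [407.9, 192.9] 80.0 [ 3.1 18.6]
top blue [352, 198, 19, 5, 67] [361.2, 200.2] 3.6 [18.2  3.4]
top green [442, 166, 17, 25, 232] [450.4, 176.0] 14.0 [14.8 22.6]
top green [432, 168, 7, 18, 71] [435.3, 176.8] 8.7 [ 4.1 17.7]
top green [180, 221, 15, 13, 180] [187.0, 227.2] 90.0 [12. 14.]
top green [395, 267, 24, 25, 406] [407.1, 279.4] 4.4 [22.5 23.2]
top red [240, 172, 22, 12, 153] [249.7, 176.4] 83.3 [ 9.6 21.3]
top red [243, 191, 20, 6, 77] [252.6, 193.6] 86.4 [ 4.3 19.2]
top yellow [204, 177, 110, 14, 295] [258.5, 183.6] 84.4 [  2.9 109.7]
top orange [181, 203, 15, 12, 152] [188.3, 208.3] 90.0 [11. 14.]
side blue [327, 151, 4, 6, 21] [328.4, 153.6] 90.0 [5. 3.]
side blue [323, 159, 13, 9, 96] [329.1, 163.3] 90.0 [ 8. 12.]
side blue [198, 171, 97, 47, 2340] [247.3, 193.3] 61.1 [40.9 90.8]
side blue [319, 173, 8, 8, 30] [322.9, 176.8] 45.0 [3.5 9.9]
side blue [335
[... 356 characters left out ...]
9]
side green [310, 305, 22, 20, 306] [320.5, 314.2] 71.6 [15.2 25.6]
side red [509, 68, 17, 30, 285] [517.5, 79.6] 88.0 [29.  15.7]
side red [274, 216, 13, 26, 155] [280.1, 229.5] 18.4 [ 8.9 26.9]
side red [174, 229, 3, 9, 18] [175.2, 233.1] 90.0 [8. 2.]
side red [288, 228, 6, 30, 48] [290.7, 243.4] 2.3 [ 4.6 29. ]
side red [298, 248, 5, 5, 19] [299.6, 250.2] 0.0 [4. 4.]
side yellow [291, 188, 14, 38, 89] [297.9, 206.0] 20.8 [ 2.6 39.2]
side yellow [276, 239, 11, 23, 67] [281.2, 250.8] 20.6 [ 3.2 24.1]
side orange [283, 225, 7, 15, 30] [285.6, 231.4] 21.0 [ 2.1 15.2]
side orange [281, 313, 20, 21, 237] [290.6, 323.3] 70.3 [13.3 24.6]
scale 4.444444444444445
scale 5.333333333333333
scale 2.4
```

View pics/a.png

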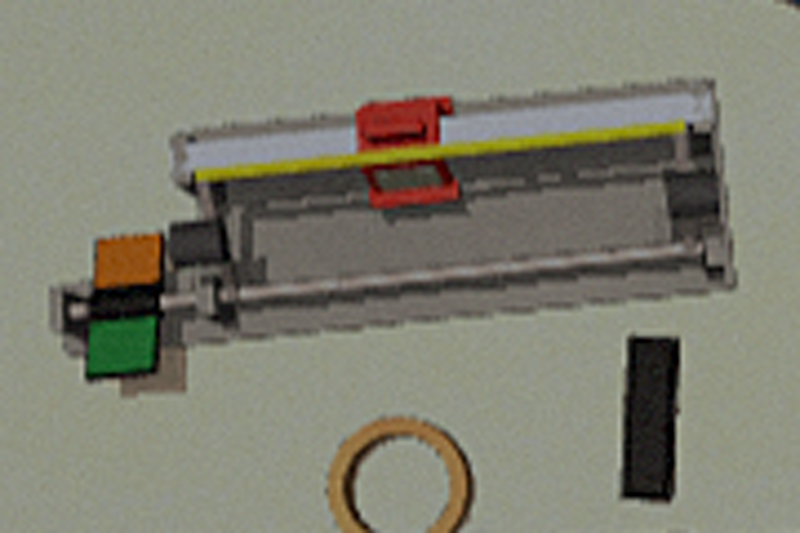

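View pics/b.png

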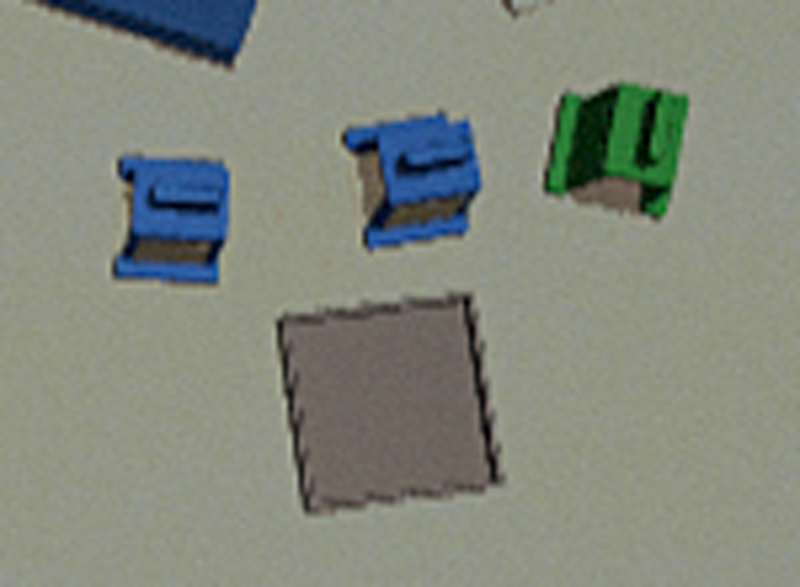

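View pics/c.png

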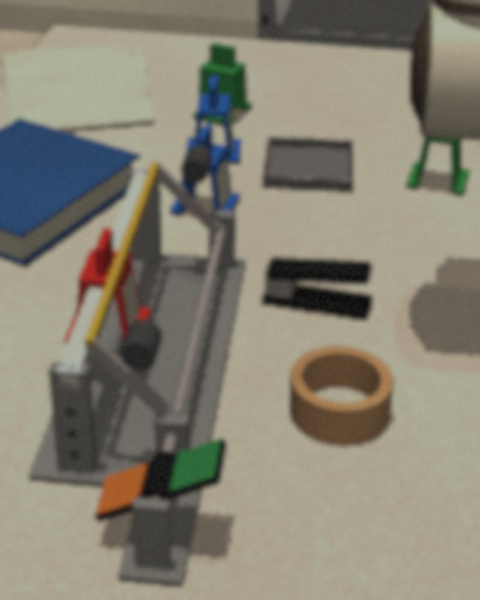

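```bash
python3 - <<'E'
from h import *
print([ray(n,320,200) for n in("top","side")])
im=cv2.imread("pics/top0.png")
crop(im,345,165,425,225,"b2.png"); crop(im,165,165,245,225,"a2.png");crop(im,250,160,330,220,"a3.png")
E
```

```text
[(array([ 0.32021577, -0.00433949,  1.59783022]), array([ 0.12582213, -0.01890254, -0.99187272])), (array([0.26863917, 1.10573197, 0.76276754]), array([ 0.19706667, -0.84717591, -0.49341433]))]
scale 10.0
scale 10.0
scale 10.0
```

View pics/b2.png

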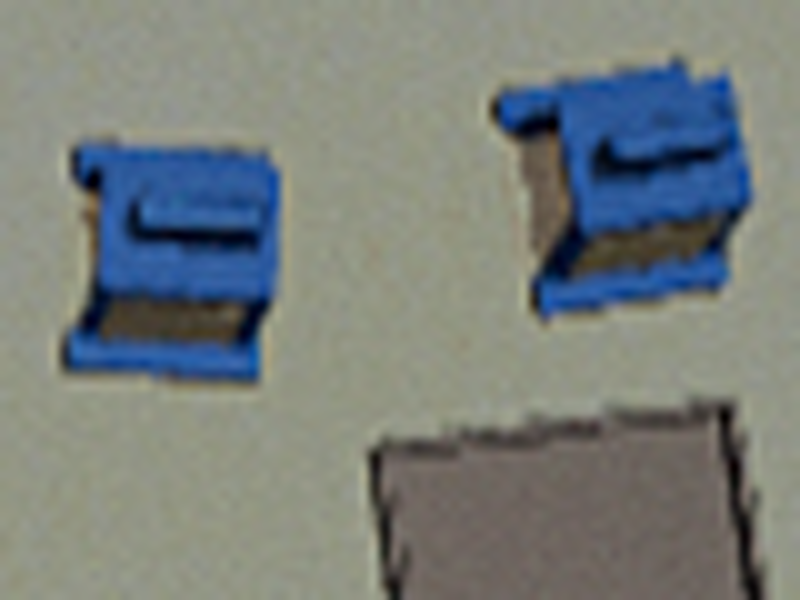

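View pics/a2.png

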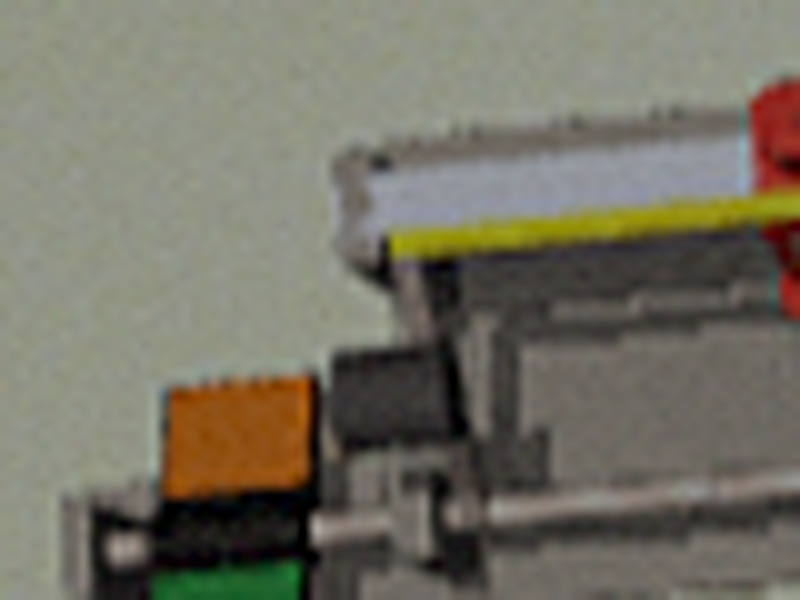

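View pics/a3.png

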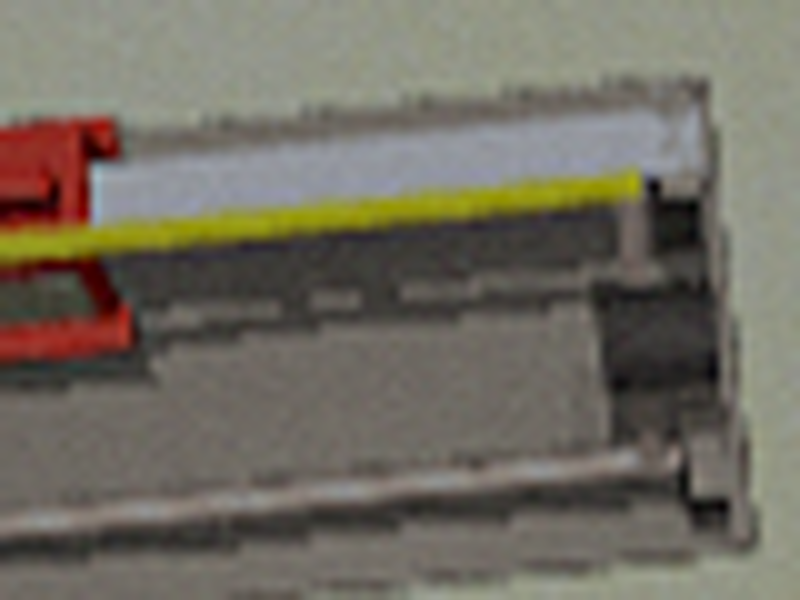

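```bash
cat >> h.py <<'E'
def px(u,v,x0,y0,k): return (u+.5)/k-.5+x0,(v+.5)/k-.5+y0
E
python3 - <<'E'
from h import *
T=lambda u,v,x0,y0,z:onz("top",*px(u,v,x0,y0,10),z)
a=lambda u,v,z:T(u,v,165,165,z)
c=lambda u,v,z:T(u,v,250,160,z)
b=lambda u,v,z:T(u,v,345,165,z)
np.set_printoptions(precision=4,suppress=True)
L,Rr=a(390,243,.145),c(640,185,.145); d=L-Rr; print("bar",L,Rr,np.linalg.norm(d),np.degrees(np.arctan2(d[1],d[0])))
L2,R2=a(365,172,.125),c(650,113,.125);d2=L2-R2;print("rail far edge",L2,R2,np.linalg.norm(d2),np.degrees(np.arctan2(d2[1],d2[0])))
print("rail near at right", c(690,172,.125),"hinge",a(330,530,.065),c(640,457,.065))
print("plate corner",c(755,545,.008),c(708,85,.125))
print("orange",[a(*q) for q in((165,390,.05),(312,375,.05),(312,490,.064),(162,500,.064))])
im=cv2.imread("pics/top0.png")
for n,z in((("green",.085),("orange",.043))):
    for q in blobs(im,n)[0]: 
        if q[1][0]<200: print(n,onz("top",*q[1],z))
ye=[q for q in blobs(im,"yellow")[0]][0]
for nm,br,z in(("A",[(103,152),(278,155),(275,298),(100,300)],.079),("Atab",[(130,195),(265,200),(262,240),(128,237)],.105),("Af",[(72,150),(270,150),(258,380),(62,372)],.005),
  ("B",[(560,85),(735,80),(748,205),(578,230)],.079),("Bf",[(495,100),(690,60),(725,290),(540,315)],.005),("tray",[],.018)):
    if br:
        X=np.array([b(*q,z) for q in br]);print(nm,X[:,:2].round(4).tolist(),"mean",X.mean(0),[np.linalg.norm(X[i]-X[i-1]).round(3) for i in range(4)])
# tray
g=cv2.imread("pics/b.png")
X=np.array([onz("top",*px(u,v,330,150,5.3333),.018) for u,v in((280,318),(468,295),(498,483),(308,510))]);print("tray",X,X.mean(0),[np.linalg.norm(X[i]-X[i-1]).round(3) for i in range(4)])
E
```

```text
bar [0.5477 0.3177 0.145 ] [ 0.5719 -0.0145  0.145 ] 0.33305111650216046 94.16283687748384
rail far edge [0.573  0.3299 0.125 ] [ 0.5977 -0.0183  0.125 ] 0.349000197227368 94.05047842491241
rail near at right [ 0.579 -0.03   0.125] hinge [0.4692 0.3541 0.065 ] [ 0.4985 -0.0127  0.065 ]
plate corner [ 0.4751 -0.0498  0.008 ] [ 0.6059 -0.0363  0.125 ]
orange [array([0.5169, 0.4105, 0.05  ]), array([0.5205, 0.3636, 0.05  ]), array([0.4821, 0.3601, 0.064 ]), array([0.4802, 0.4074, 0.064 ])]
green [0.438 0.382 0.085]
orange [0.5019 0.389  0.043 ]
A [[0.5744, -0.1451], [0.572, -0.2004], [0.5264, -0.1975], [0.5273, -0.1424]] mean [ 0.55   -0.1713  0.079 ] [np.float64(0.047), np.float64(0.055), np.float64(0.046), np.float64(0.055)]
Atab [[0.5563, -0.1506], [0.5536, -0.1924], [0.5411, -0.1909], [0.5432, -0.1495]] mean [ 0.5486 -0.1708  0.105 ] [np.float64(0.013), np.float64(0.042), np.float64(0.013), np.float64(0.041)]
Af [[0.5877, -0.1418], [0.586, -0.2073], [0.5094, -0.2001], [0.5138, -0.1357]] mean [ 0.5492 -0.1712  0.005 ] [np.float64(0.074), np.float64(0.066), np.float64(0.077), np.float64(0.065)]
B [[0.592, -0.2905], [0.5922, -0.3459], [0.5521, -0.3478], [0.5455, -0.2938]] mean [ 0.5704 -0.3195  0.079 ] [np.float64(0.047), np.float64(0.055), np.float64(0.04), np.float64(0.054)]
Bf [[0.6008, -0.2826], [0.6125, -0.348], [0.5352, -0.3554], [0.5285, -0.294]] mean [ 0.5693 -0.32    0.005 ] [np.float64(0.073), np.float64(0.066), np.float64(0.078), np.float64(0.062)]
tray [[ 0.485  -0.2358  0.018 ]
 [ 0.496  -0.3514  0.018 ]
 [ 0.381  -0.3633  0.018 ]
 [ 0.3678 -0.2475  0.018 ]] [ 0.4325 -0.2995  0.018 ] [np.float64(0.118), np.float64(0.116), np.float64(0.116), np.float64(0.117)]
```

Emit:
{"op": "apply_moves", "data": {
  "motion": [
    [0,0,0,-0.1,0,0,-0.078],
    [0,0,0,-0.1,0,0,-0.078],
    [0,0,0,-0.1,0,0,-0.078],
    [0,0,0,-0.1,0,0,-0.078],
    [0,0,0,-0.1,0,0,-0.078],
    [0,0,0,-0.1,0,0,-0.078],
    [0,0,0,-0.1,0,0,-0.078],
    [0,0,0,-0.1,0,0,-0.078],
    [0,0,0,-0.1,0,0,-0.078],
    [0,0,0,-0.1,0,0,-0.078],
    [0,0,0,-0.1,0,0,-0.08],
    [0,0,0,0,0,0,0]
  ]
}}

```text
clock: 1.1
tcp_pos: [0.1655, -0.5514, 0.3112]
ee_rot: [2.136, 2.301, -0.003]
contact_force: [-0.9, 0.8, 0.7]
finger_gap: -0.0002
```

```bash
cat >> h.py <<'E'
YAW=np.radians(4.1);EX=np.array([np.cos(YAW),np.sin(YAW),0]);EY=np.array([-EX[1],EX[0],0]);O=.585*EX+.1112*EY
def rk(p): p=np.asarray(p);d=p-O;return np.array([d@EX,d@EY,p[2]])
def wd(x,y,z): return O+x*EX+y*EY+np.array([0,0,z])
def st():
    s=monitor.get_state();M=R.from_rotvec(s["ee_rot"]).as_matrix()
    print("t%.2f"%s["clock"],"tcp",s["tcp_pos"].round(4),"rack",rk(s["tcp_pos"]).round(4),"xhead %.2f"%np.degrees(np.arctan2(M[1,0],M[0,0])),"zax",M[:,2].round(3),"F",s["contact_force"].round(1),"gap",s["finger_gap"].round(4),"q",s["q"].round(2));return s,M
def go(target):
    s,M=st();d=M.T@(np.asarray(target)-s["tcp_pos"]);print("to go tool axes (share of .1m):",(d/.1).round(3))
np.set_printoptions(precision=4,suppress=True)
E
python3 - <<'E'
from h import *
go(wd(-.128,.245,.3))
for u,v in((335,350),(455,440)): print(rk(onz("top",*px(u,v,165,165,10),.11)))
E
```

```text
Traceback (most recent call last):
  File "h.py", line 33, in go
    s,M=st();d=M.T@(np.asarray(target)-s["tcp_pos"]);print("to go tool axes (share of .1m):",(d/.1).round(3))
        ~~^^
  File "h.py", line 31, in st
    print("t%.2f"%s["clock"],"tcp",s["tcp_pos"].round(4),"rack",rk(s["tcp_pos"]).round(4),"xhead %.2f"%np.degrees(np.arctan2(M[1,0],M[0,0])),"zax",M[:,2].round(3),"F",s["contact_force"].round(1),"gap",s["finger_gap"].round(4),"q",s["q"].round(2));return s,M
                                                                                                                                                                                                         ^^^^^^^^^^^^^^^^^^^^^
AttributeError: 'float' object has no attribute 'round'
```

```bash
sed -i 's/s\["finger_gap"\].round(4)/round(s["finger_gap"],4)/' h.py
python3 - <<'E'
from h import *
go(wd(-.128,.245,.3))
for u,v in((335,350),(455,440)): print(rk(onz("top",*px(u,v,165,165,10),.11)))
E
```

```text
t1.10 tcp [ 0.1655 -0.5514  0.3112] rack [-0.4594 -0.6731  0.3112] xhead 94.26 zax [ 0.    -0.003 -1.   ] F [-0.9  0.8  0.7] gap -0.0002 q [-1.49  0.11  1.43 -0.    1.6  -1.56]
to go tool axes (share of .1m): [9.172 3.339 0.084]
[-0.0415  0.193   0.11  ]
[-0.0729  0.1582  0.11  ]
```

Emit:
{"op": "apply_moves", "data": {
  "motion": [
    [0,0.15,0.15,0,0,0,0],
    [0,0.25,0.27,0,0,0,0],
    [0,0.25,0.27,0,0,0,0],
    [0,0.25,0.27,0,0,0,0],
    [0,0.25,0.27,0,0,0,0],
    [0,0.25,0.27,0,0,0,0],
    [0,0.25,0.27,0,0,0,0],
    [0,0.25,0.27,0,0,0,0],
    [0,0.25,0.27,0,0,0,0],
    [0,0.25,0.27,0,0,0,0],
    [0,0.25,0.27,0,0,0,0],
    [0,0.25,0.27,0,0,0,0],
    [0,0.25,0.27,0,0,0,0],
    [0,0.25,0,0,0,0,0],
    [0,0.3,0,0,0,0,0],
    [0,0.3,0,0,0,0,0],
    [0,0.3,0,0,0,0,0],
    [0,0.3,0,0,0,0,0],
    [0,0.3,0,0,0,0,0],
    [0,0.3,0,0,0,0,0]
  ]
}}

```text
clock: 2.77
tcp_pos: [0.4658, -0.0064, 0.3083]
ee_rot: [-2.145, -2.294, 0.001]
contact_force: [0.0, 0.6, -0.2]
finger_gap: 0.0001
```

Emit:
{"op": "apply_moves", "data": {
  "motion": [
    [0,0.3,0,0,0,0,0],
    [0,0.3,0,0,0,0,0],
    [0,0.3,0,0,0,0,0],
    [0,0.3,0,0,0,0,0],
    [0,0.3,0,0,0,0,0],
    [0,0.3,0,0,0,0,0],
    [0,0.3,0,0,0,0,0],
    [0,0.3,0,0,0,0,0],
    [0,0.3,0,0,0,0,0],
    [0,0.3,0,0,0,0,0],
    [0,0.3,0,0,0,0,0],
    [0,0.3,0,0,0,0,0],
    [0,0.2,0,0,0,0,0],
    [0,0,0,0,0,0,0]
  ]
}}

```text
clock: 3.93
tcp_pos: [0.4381, 0.3741, 0.3076]
ee_rot: [-2.139, -2.298, 0.002]
contact_force: [0.1, -1.2, -0.3]
finger_gap: -0.0001
```

```bash
python3 - <<'E'
from h import *
go(wd(-.128,.245,.11))
for n in("top","side"): cv2.imwrite(f"pics/{n}1.png",viewer.get_image(n))
E
```

```text
t3.93 tcp [0.4381 0.3741 0.3076] rack [-0.1213  0.2307  0.3076] xhead 94.09 zax [-0.002  0.    -1.   ] F [ 0.1 -1.2 -0.3] gap -0.0001 q [0.5  0.11 1.43 0.   1.59 0.42]
to go tool axes (share of .1m): [ 0.142 -0.062  1.976]
```

View pics/top1.png

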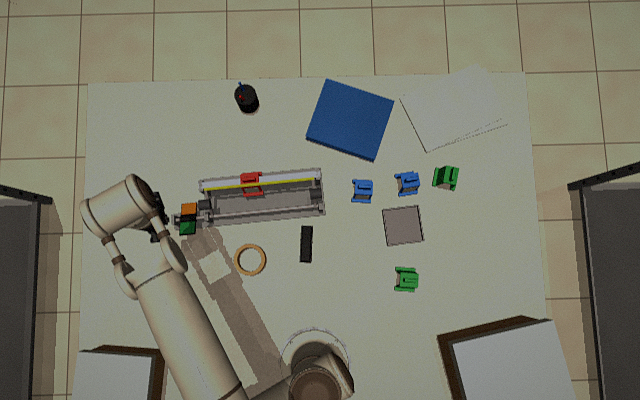

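View pics/side1.png

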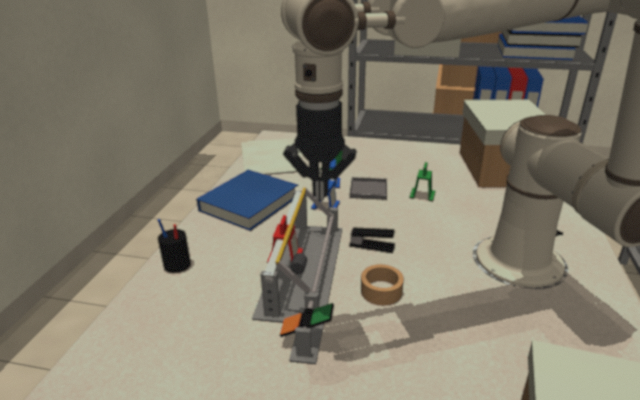

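Emit:
{"op": "apply_moves", "data": {
  "motion": [
    [0,0.07,-0.03,0.2,0,0,0],
    [0,0.07,-0.03,0.3,0,0,0],
    [0,0,0,0.3,0,0,0],
    [0,0,0,0.3,0,0,0],
    [0,0,0,0.3,0,0,0],
    [0,0,0,0.3,0,0,0],
    [0,0,0,0.2,0,0,0],
    [0,0,0,0.05,0,0,0],
    [0,0,0,0,0,0,0]
  ]
}}

```text
clock: 4.78
tcp_pos: [0.4315, 0.3829, 0.1125]
ee_rot: [-2.143, -2.296, 0.006]
contact_force: [0.1, 0.2, 0.5]
finger_gap: -0.0002
```

```bash
python3 - <<'E'
from h import *
s,M=st();print(proj("top",s["tcp_pos"]),proj("side",s["tcp_pos"]))
a=viewer.get_image("side");crop(a,240,210,360,370,"p1.png",3.7)
E
```

```text
t4.78 tcp [0.4315 0.3829 0.1125] rack [-0.1272  0.2399  0.1125] xhead 93.95 zax [-0.003 -0.002 -1.   ] F [0.1 0.2 0.5] gap -0.0002 q [ 0.52  0.25  1.67 -0.    1.23  0.45]
[[184.3936 228.6989]] [[324.0649 301.0903]]
scale 3.7
```

View pics/p1.png

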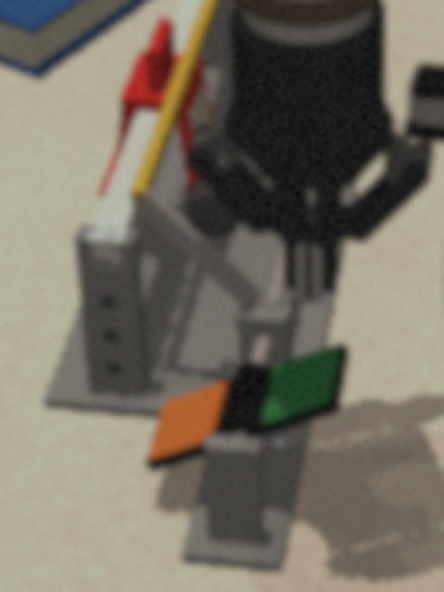

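```bash
python3 - <<'E'
from h import *
for a,b in(((320.5,314.2),(187,227.2)),((290.6,323.3),(188.3,208.3))):
    p,e=two(a,b);print(p,e,rk(p))
s=viewer.get_image("side");crop(s,290,260,350,340,"p2.png",7.5)
t=viewer.get_image("top");crop(t,130,180,230,250,"p3.png",8)
E
```

```text
[0.4388 0.3839 0.0777] 0.000361601844009932 [-0.1199  0.2404  0.0777]
[0.5016 0.3885 0.0451] 5.411641558510974e-05 [-0.0569  0.2404  0.0451]
scale 7.5
scale 8
```

View pics/p2.png

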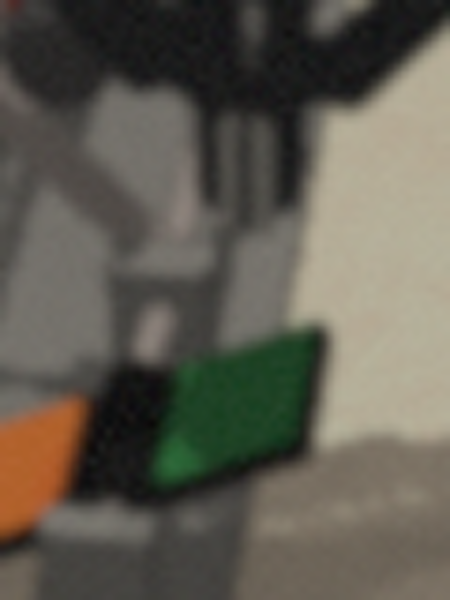

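View pics/p3.png

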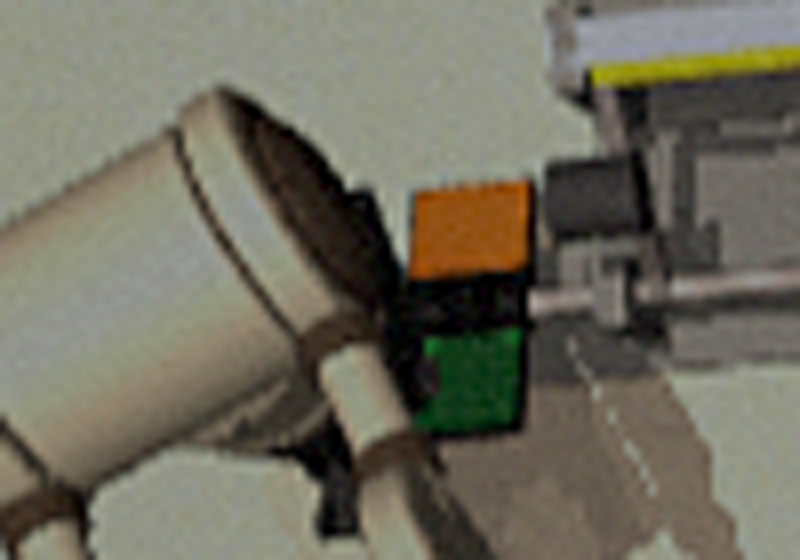

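```bash
python3 - <<'E'
from h import *
print(two((324.6,288),(183.7,227)), two((324.6,288),(184.4,228.7)))
c,d=ray("side",324.6,288);X=.4315;print(c+d*(X-c[0])/d[0]); t=(.3829-c[1])/d[1];print(c+d*t)
E
```

```text
(array([0.433 , 0.3773, 0.1411]), np.float64(0.003094648865241257)) (array([0.4306, 0.3759, 0.1399]), np.float64(0.0022482927500415304))
[0.4315 0.3769 0.1407]
[0.4302 0.3829 0.1458]
```

```bash
python3 - <<'E'
from h import *
a=cv2.imread("pics/side0.png");b=viewer.get_image("side")
d=cv2.absdiff(a,b).max(2);d=cv2.merge([d,d,d])*3
crop(np.hstack([a[260:340,290:350],b[260:340,290:350],d[260:340,290:350]]),0,0,180,80,"p4.png",4.4)
E
```

```text
scale 4.4
```

View pics/p4.png

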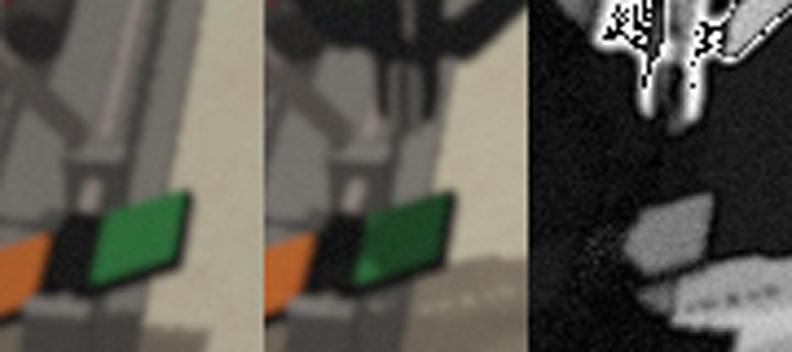

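Emit:
{"op": "apply_moves", "data": {
  "motion": [
    [0,0,0,0.07,0,0,0],
    [0,0,0,0.07,0,0,0],
    [0,0,0,0.06,0,0,0],
    [0,0,0,0,0,0,0]
  ]
}}

```text
clock: 5.32
tcp_pos: [0.4313, 0.384, 0.0924]
ee_rot: [-2.14, -2.298, 0.005]
contact_force: [-0.5, 0.5, -0.3]
finger_gap: 0.0002
```

```bash
python3 - <<'E'
from h import *
s,M=st()
a=cv2.imread("pics/side0.png");b=viewer.get_image("side")
d=cv2.absdiff(a,b).max(2);d=cv2.merge([d,d,d])*3
crop(np.hstack([a[260:340,290:350],b[260:340,290:350],d[260:340,290:350]]),0,0,180,80,"p5.png",4.4)
print(proj("side",s["tcp_pos"]))
E
```

```text
t5.32 tcp [0.4313 0.384  0.0924] rack [-0.1273  0.241   0.0924] xhead 94.08 zax [-0.003 -0.002 -1.   ] F [-0.5  0.5 -0.3] gap 0.0002 q [0.52 0.27 1.69 0.   1.19 0.45]
scale 4.4
[[324.1353 309.2327]]
```

View pics/p5.png

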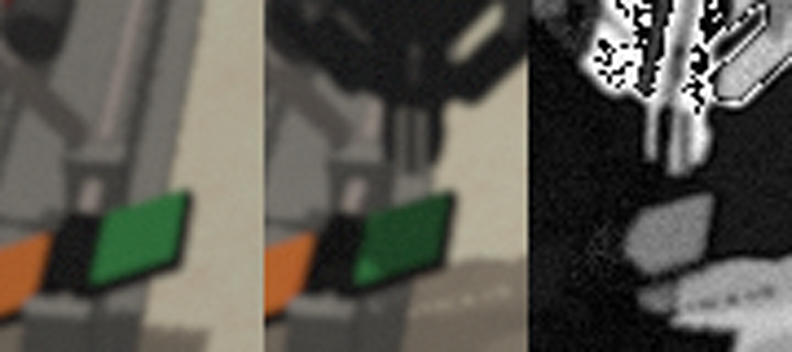

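Emit:
{"op": "apply_moves", "data": {
  "motion": [
    [0,0,0,0.05,0,0,0],
    [0,0,0,0.05,0,0,0],
    [0,0,0,0.05,0,0,0],
    [0,0,0,0,0,0,0]
  ]
}}

```text
clock: 5.7
tcp_pos: [0.4317, 0.3842, 0.0778]
ee_rot: [-2.141, -2.299, 0.004]
contact_force: [0.2, -0.6, -0.0]
finger_gap: 0.0002
```

Emit:
{"op": "apply_moves", "data": {
  "motion": [
    [0,0,0,0.03,0,0,0],
    [0,0,0,0.03,0,0,0],
    [0,0,0,0.03,0,0,0],
    [0,0,0,0,0,0,0]
  ]
}}

```text
clock: 6.03
tcp_pos: [0.4321, 0.3845, 0.0696]
ee_rot: [-2.141, -2.299, 0.002]
contact_force: [-0.8, 0.0, 0.1]
finger_gap: 0.0001
```

```bash
python3 - <<'E'
from h import *
s,M=st()
b=viewer.get_image("side")
crop(b,270,230,350,340,"p6.png",5.4)
print(proj("side",s["tcp_pos"]))
E
```

```text
t6.03 tcp [0.4321 0.3845 0.0696] rack [-0.1265  0.2414  0.0696] xhead 94.08 zax [-0.001 -0.001 -1.   ] F [-0.8  0.   0.1] gap 0.0001 q [0.52 0.3  1.7  0.   1.14 0.45]
scale 5.4
[[323.8011 317.9063]]
```

View pics/p6.png

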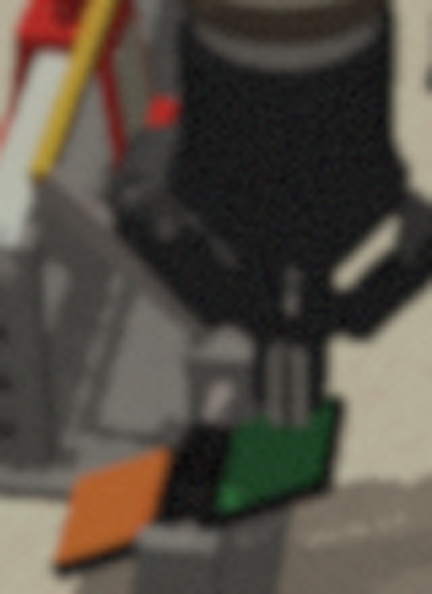

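Emit:
{"op": "apply_moves", "data": {
  "motion": [
    [0,0,0,0.03,0,0,0],
    [0,0,0,0.03,0,0,0],
    [0,0,0,0,0,0,0]
  ]
}}

```text
clock: 6.33
tcp_pos: [0.4321, 0.3844, 0.0636]
ee_rot: [-2.141, -2.299, 0.002]
contact_force: [0.2, -0.4, -0.3]
finger_gap: 0.0002
```

Emit:
{"op": "apply_moves", "data": {
  "motion": [
    [0,0,0,0.03,0,0,0],
    [0,0,0,0.03,0,0,0],
    [0,0,0,0,0,0,0]
  ]
}}

```text
clock: 6.58
tcp_pos: [0.432, 0.3844, 0.0575]
ee_rot: [-2.141, -2.299, 0.002]
contact_force: [0.1, 0.4, -0.1]
finger_gap: 0.0001
```

```bash
python3 - <<'E'
from h import *
s,M=st()
b=viewer.get_image("side")
for q in blobs(b,"green")[0]:print(q[:2])
for q in blobs(b,"orange")[0]:print(q[:2])
crop(b,270,230,350,340,"p7.png",5.4)
E
```

```text
t6.58 tcp [0.432  0.3844 0.0575] rack [-0.1266  0.2414  0.0575] xhead 94.08 zax [-0.001 -0.001 -1.   ] F [ 0.1  0.4 -0.1] gap 0.0001 q [ 0.52  0.32  1.71 -0.    1.12  0.45]
([418, 164, 16, 36, 166], [426.6, 179.9])
([411, 188, 5, 10, 26], [412.8, 192.6])
([310, 308, 21, 17, 186], [318.7, 316.6])
([283, 225, 7, 15, 29], [285.5, 231.2])
([281, 314, 20, 20, 237], [290.5, 323.4])
scale 5.4
```

View pics/p7.png

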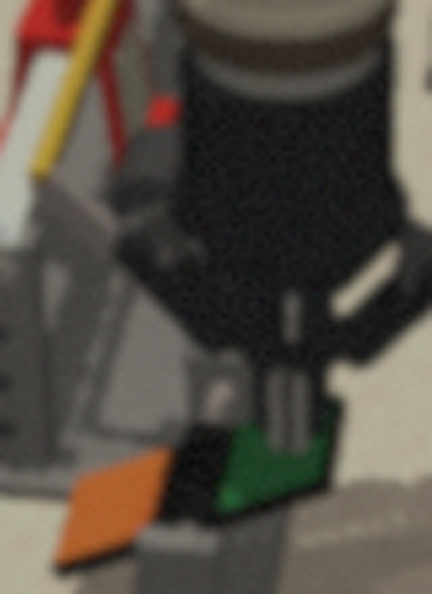

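Emit:
{"op": "apply_moves", "data": {
  "motion": [
    [0,0,0,0.03,0,0,0],
    [0,0,0,0.03,0,0,0],
    [0,0,0,0,0,0,0]
  ]
}}

```text
clock: 6.88
tcp_pos: [0.4329, 0.385, 0.0525]
ee_rot: [2.141, 2.299, 0.002]
contact_force: [0.7, 0.8, 4.1]
finger_gap: -0.0
```

Emit:
{"op": "apply_moves", "data": {
  "motion": [
    [0,0,0,0.03,0,0,0],
    [0,0,0,0.03,0,0,0],
    [0,0,0,0,0,0,0]
  ]
}}

```text
clock: 7.13
tcp_pos: [0.4327, 0.385, 0.0463]
ee_rot: [-2.141, -2.299, -0.001]
contact_force: [1.1, 1.6, 3.5]
finger_gap: -0.0003
```

Emit:
{"op": "apply_moves", "data": {
  "motion": [
    [0,0,0,0.04,0,0,0],
    [0,0,0,0.04,0,0,0],
    [0,0,0,0.04,0,0,0],
    [0,0,0,0.03,0,0,0],
    [0,0,0,0,0,0,0]
  ]
}}

```text
clock: 7.55
tcp_pos: [0.4317, 0.3841, 0.0299]
ee_rot: [-2.141, -2.299, 0.003]
contact_force: [0.0, -0.3, 0.3]
finger_gap: 0.0002
```

```bash
python3 - <<'E'
from h import *
s,M=st()
b=viewer.get_image("side")
crop(b,230,190,380,360,"p8.png",3.5)
E
```

```text
t7.55 tcp [0.4317 0.3841 0.0299] rack [-0.1269  0.241   0.0299] xhead 94.08 zax [-0.002 -0.001 -1.   ] F [ 0.  -0.3  0.3] gap 0.0002 q [ 0.52  0.36  1.72 -0.    1.07  0.45]
scale 3.5
```

View pics/p8.png

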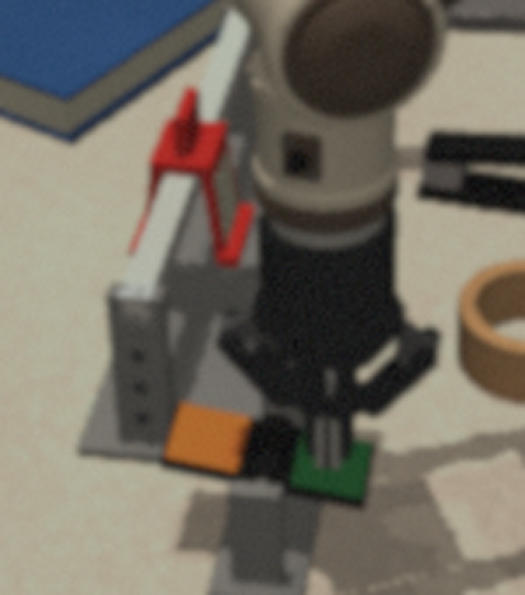

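Emit:
{"op": "apply_moves", "data": {
  "motion": [
    [0,0,0,-0.2,0,0,0],
    [0,0,0,-0.3,0,0,0],
    [0,0,0,-0.3,0,0,0],
    [0,0,0,-0.3,0,0,0],
    [0,0,0,-0.3,0,0,0],
    [0,0,0,-0.3,0,0,0],
    [0,0,0,-0.3,0,0,0],
    [0,0,0,-0.2,0,0,0],
    [40,0,0,0,0,0,0]
  ]
}}

```text
clock: 8.35
tcp_pos: [0.435, 0.386, 0.2574]
ee_rot: [2.139, 2.297, 0.015]
contact_force: [0.3, 0.9, 0.4]
finger_gap: 0.0107
```

```bash
python3 - <<'E'
from h import *
s,M=st()
for n in("top","side"): cv2.imwrite(f"pics/{n}2.png",viewer.get_image(n))
t=cv2.imread("pics/top2.png")
crop(t,160,150,340,270,"d1.png"); crop(t,225,165,275,202,"d2.png",16); crop(cv2.imread("pics/side2.png"),240,150,340,330,"d3.png",3.3)
for c in("red","blue","yellow"):
    for q in blobs(t,c)[0]: print(c,q)
E
```

```text
t8.35 tcp [0.435  0.386  0.2574] rack [-0.1235  0.2427  0.2574] xhead 94.08 zax [ 0.009  0.005 -1.   ] F [0.3 0.9 0.4] gap 0.0107 q [ 0.52  0.13  1.51 -0.    1.49  0.45]
scale 4.444444444444445
scale 16
scale 3.3
red ([240, 172, 22, 17, 255], [249.7, 179.6], ((250.8663330078125, 179.66336059570312), (14.627046585083008, 21.29379653930664), 84.2894058227539))
red ([243, 191, 20, 6, 77], [252.7, 193.6], ((252.568115234375, 193.58949279785156), (4.366479873657227, 19.150135040283203), 86.42366790771484))
blue ([306, 79, 88, 81, 4456], [349.8, 118.6], ((349.3000183105469, 118.60000610351562), (73.04861450195312, 61.66441345214844), 18.434947967529297))
blue ([395, 171, 25, 17, 245], [408.8, 178.9], ((407.0956726074219, 179.54193115234375), (15.11932373046875, 22.93966293334961), 79.99201965332031))
blue ([353, 180, 20, 15, 239], [363.1, 186.7], ((362.5, 187.0), (14.0, 19.0), 90.0))
blue ([399, 190, 19, 7, 61], [407.9, 192.9], ((407.88427734375, 192.84397888183594), (3.1281356811523438, 18.595027923583984), 79.99201965332031))
blue ([352, 198, 19, 5, 67], [361.2, 200.2], ((360.99029541015625, 200.15565490722656), (18.214460372924805, 3.4308056831359863), 3.5763344764709473))
yellow ([262, 210, 48, 7, 107], [285.6, 213.2], ((285.53961181640625, 213.3960418701172), (3.0846152305603027, 47.36376953125), 84.2894058227539))
yellow ([204, 218, 22, 5, 57], [213.9, 220.4], ((214.53045654296875, 220.4263916015625), (3.348611354827881, 21.23162078857422), 85.91438293457031))
```

View pics/d1.png

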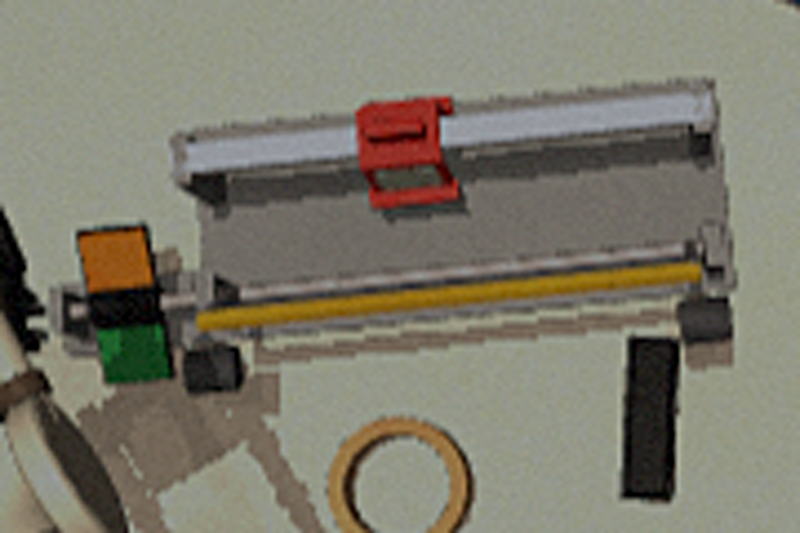

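View pics/d2.png

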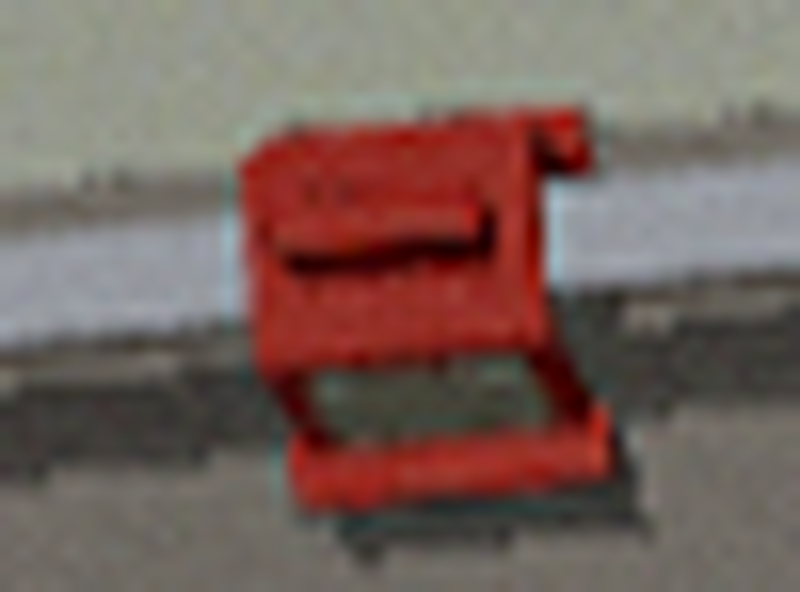

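View pics/d3.png

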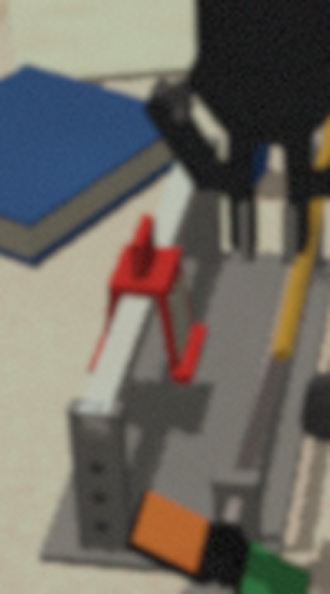

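```bash
python3 - <<'E'
from h import *
T=lambda u,v,z:onz("top",*px(u,v,225,165,16),z)
br=[(535,122),(545,345),(260,365),(250,150)]
X=np.array([T(*q,.133) for q in br]);print(X.mean(0),rk(X.mean(0)),[np.linalg.norm(X[i]-X[i-1]).round(3) for i in range(4)])
for q in((275,222),(485,205),(290,250),(490,232)): print(rk(T(*q,.165)))
go(wd(0,.03,.26))
E
```

```text
[0.5735 0.181  0.133 ] [0.     0.0283 0.133 ] [np.float64(0.055), np.float64(0.043), np.float64(0.054), np.float64(0.042)]
[0.0008 0.047  0.165 ]
[0.0002 0.0078 0.165 ]
[-0.0047  0.0446  0.165 ]
[-0.005   0.0073  0.165 ]
t8.45 tcp [0.433  0.3848 0.2519] rack [-0.1256  0.2417  0.2519] xhead 94.08 zax [ 0.002  0.001 -1.   ] F [ 0.5 -0.4 -0.1] gap 0.026 q [ 0.52  0.14  1.52 -0.    1.49  0.45]
to go tool axes (share of .1m): [-2.116  1.257 -0.08 ]
```

Emit:
{"op": "apply_moves", "data": {
  "motion": [
    [40,-0.1,0.06,0,0,0,0],
    [40,-0.25,0.15,0,0,0,0],
    [40,-0.25,0.15,0,0,0,0],
    [40,-0.25,0.15,0,0,0,0],
    [40,-0.25,0.15,0,0,0,0],
    [40,-0.25,0.15,0,0,0,0],
    [40,-0.25,0.15,0,0,0,0],
    [40,-0.25,0.15,0,0,0,0],
    [40,-0.25,0.15,0,0,0,0],
    [40,-0.03,0.0,0.2,0,0,0],
    [40,0,0,0.2,0,0,0],
    [40,0,0,0.2,0,0,0],
    [40,0,0,0.2,0,0,0],
    [40,0,0,0.1,0,0,0],
    [40,0,0,0,0,0,0],
    [40,0,0,0,0,0,0]
  ]
}}

```text
clock: 9.78
tcp_pos: [0.5727, 0.1807, 0.1603]
ee_rot: [-2.14, -2.298, 0.003]
contact_force: [0.2, -0.4, 1.2]
finger_gap: 0.0401
```

```bash
python3 - <<'E'
from h import *
go(wd(0,.028,.113))
t=viewer.get_image("top");crop(t,215,140,295,200,"e1.png");s=viewer.get_image("side");crop(s,250,180,320,270,"e2.png",6.6)
E
```

```text
t9.78 tcp [0.5727 0.1807 0.1603] rack [-0.0008  0.0281  0.1603] xhead 94.07 zax [-0.002 -0.    -1.   ] F [ 0.2 -0.4  1.2] gap 0.0401 q [ 0.1   0.26  1.56 -0.    1.33  0.03]
to go tool axes (share of .1m): [-0.001  0.009  0.473]
scale 10.0
scale 6.6
```

View pics/e1.png

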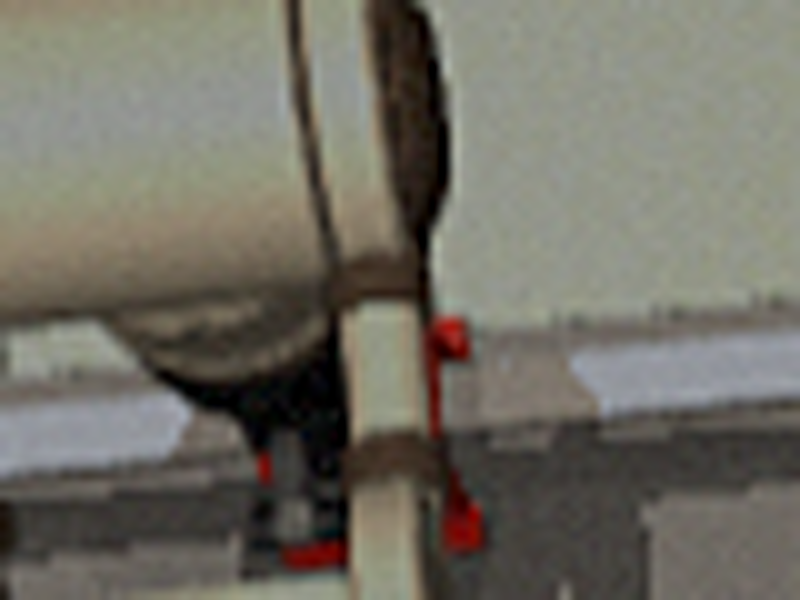

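View pics/e2.png

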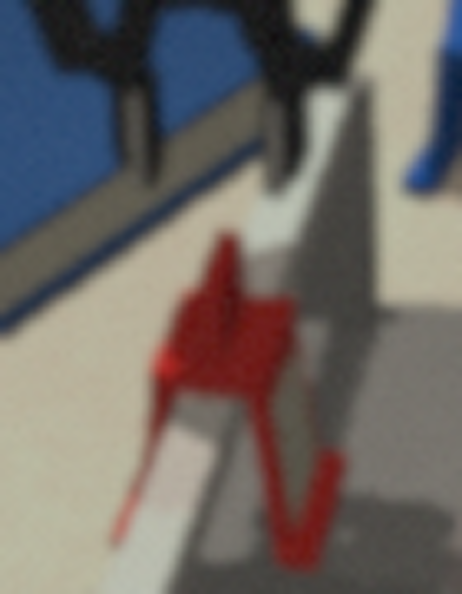

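```bash
python3 - <<'E'
from h import *
for z in(.165,.16,.18,.19,.2,.21,.22): print(z,proj("side",wd(-.0008,.0281,z))[0])
print(px(211.5,187,250,180,6.6)); print("tab corners", [((proj("side",wd(x,y,.165))[0]-[250,180])*6.6).round() for x,y in((-.005,.048),(.005,.048),(0,.008))])
E
```

```text
0.165 [283.1679 218.2655]
0.16 [283.2736 220.0848]
0.18 [282.8481 212.7605]
0.19 [282.6326 209.0508]
0.2 [282.4152 205.309 ]
0.21 [282.196  201.5345]
0.22 [281.9748 197.7269]
(281.6212121212121, 207.9090909090909)
tab corners [array([218., 283.]), array([190., 281.]), array([229., 223.])]
```

```bash
python3 - <<'E'
from h import *
s=cv2.imread("pics/side2.png");t=cv2.imread("pics/top2.png")
def ov(n,im,x0,y0,x1,y1,k,name):
    c=cv2.resize(im[y0:y1,x0:x1],None,fx=k,fy=k,interpolation=cv2.INTER_CUBIC)
    y0r=.028
    for (hx,hy,z,col) in((.021,.028,.133,(255,255,0)),(.005,.02,.133,(0,255,0)),(.005,.02,.165,(0,255,255)),(.038,.032,.054,(255,0,255))):
        p=[(proj(n,wd(a*hx,y0r+b*hy,z))[0]-[x0,y0]+.5)*k for a,b in((1,1),(1,-1),(-1,-1),(-1,1))]
        cv2.polylines(c,[np.int32(p)],True,col,1)
    p=[(proj(n,wd(x,y,.125))[0]-[x0,y0]+.5)*k for x,y in((.01,.167),(.01,-.167),(-.01,-.167),(-.01,.167))]
    cv2.polylines(c,[np.int32(p)],True,(255,255,255),1)
    cv2.imwrite("pics/"+name,c)
ov("side",s,245,170,335,280,5.4,"o1.png");ov("top",t,215,150,295,210,10,"o2.png")
E
```

```text
(no output)
```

View pics/o1.png

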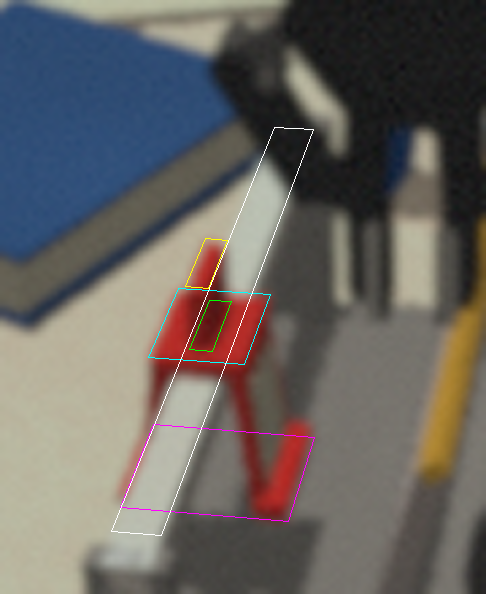

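View pics/o2.png

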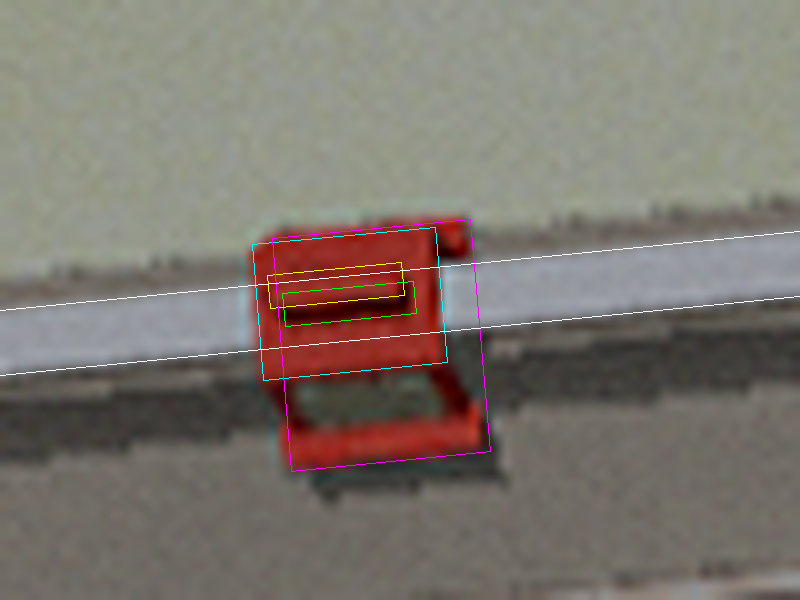

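Emit:
{"op": "apply_moves", "data": {
  "motion": [
    [40,0,0.01,0.15,0,0,0],
    [40,0,0,0.15,0,0,0],
    [40,0,0,0.12,0,0,0],
    [40,0,0,0.04,0,0,0],
    [40,0,0,0,0,0,0],
    [40,0,0,0,0,0,0]
  ]
}}

```text
clock: 10.38
tcp_pos: [0.5748, 0.1813, 0.116]
ee_rot: [2.14, 2.299, 0.001]
contact_force: [0.5, 0.5, 0.9]
finger_gap: 0.0396
```

```bash
python3 - <<'E'
from h import *
go(wd(0,.028,.113))
s=viewer.get_image("side");crop(s,250,180,320,270,"e3.png",6.6)
E
```

```text
t10.38 tcp [0.5748 0.1813 0.116 ] rack [0.0013 0.0286 0.116 ] xhead 94.08 zax [ 0.001  0.    -1.   ] F [0.5 0.5 0.9] gap 0.0396 q [ 0.11  0.3   1.6  -0.    1.24  0.03]
to go tool axes (share of .1m): [-0.006 -0.013  0.03 ]
scale 6.6
```

View pics/e3.png

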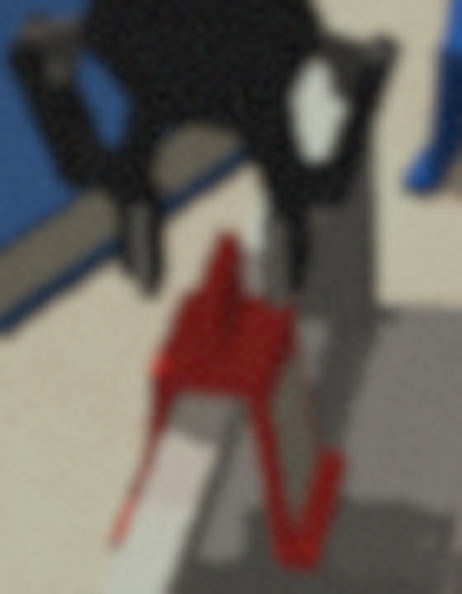

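Emit:
{"op": "apply_moves", "data": {
  "motion": [
    [20,0,0,0.02,0,0,0],
    [10,0,0,0,0,0,0],
    [0,0,0,0,0,0,0],
    [0,0,0,0,0,0,0],
    [0,0,0,0,0,0,0],
    [0,0,0,0,0,0,0],
    [0,0,0,0,0,0,0]
  ]
}}

```text
clock: 11.02
tcp_pos: [0.5744, 0.1813, 0.1139]
ee_rot: [2.141, 2.299, 0.0]
contact_force: [-2.9, 0.2, 5.8]
finger_gap: 0.0086
```

```bash
python3 - <<'E'
from h import *
st()
s=viewer.get_image("side");crop(s,250,180,320,270,"e4.png",6.6)
E
```

```text
t11.02 tcp [0.5744 0.1813 0.1139] rack [0.0009 0.0286 0.1139] xhead 94.08 zax [ 0.  0. -1.] F [-2.9  0.2  5.8] gap 0.0086 q [ 0.11  0.3   1.6  -0.    1.24  0.03]
scale 6.6
```

View pics/e4.png

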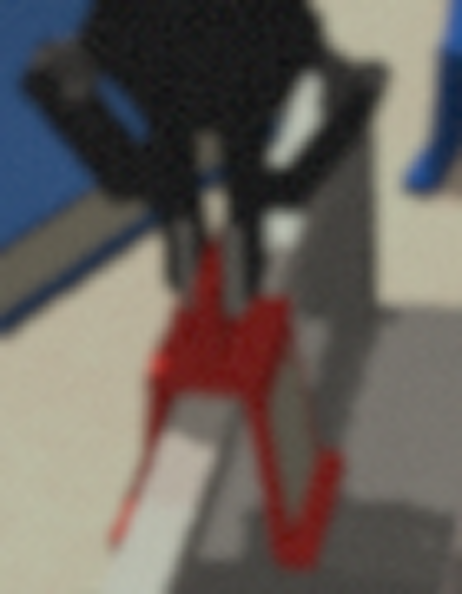

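Emit:
{"op": "apply_moves", "data": {
  "motion": [
    [0,0,0,-0.05,0,0,0],
    [0,0,0,-0.1,0,0,0],
    [0,0,0,-0.2,0,0,0],
    [0,0,0,-0.2,0,0,0],
    [0,0,0,-0.25,0,0,0],
    [0,0,0,-0.25,0,0,0],
    [0,0,0,-0.25,0,0,0],
    [0,0,0,-0.2,0,0,0],
    [0,0,0,-0.1,0,0,0],
    [0,0,0,0,0,0,0]
  ]
}}

```text
clock: 11.9
tcp_pos: [0.5759, 0.1814, 0.2766]
ee_rot: [2.138, 2.296, 0.007]
contact_force: [0.1, 0.4, -0.6]
finger_gap: 0.0089
```

```bash
python3 - <<'E'
from h import *
go([.4325,-.2995,.12])
cv2.imwrite("pics/f1.png",viewer.get_image("side"))
E
```

```text
t11.90 tcp [0.5759 0.1814 0.2766] rack [0.0024 0.0286 0.2766] xhead 94.08 zax [ 0.006  0.001 -1.   ] F [ 0.1  0.4 -0.6] gap 0.0089 q [0.11 0.19 1.41 0.   1.54 0.03]
to go tool axes (share of .1m): [-4.696 -1.781  1.555]
```

View pics/f1.png

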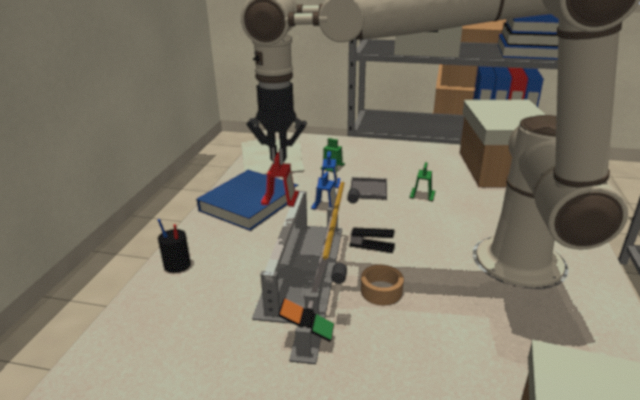

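Emit:
{"op": "apply_moves", "data": {
  "motion": [
    [0,-0.1,-0.03,0,0,0,0],
    [0,-0.25,-0.1,0,0,0,0],
    [0,-0.28,-0.1,0,0,0,0],
    [0,-0.28,-0.11,0,0,0,0],
    [0,-0.28,-0.11,0,0,0,0],
    [0,-0.28,-0.11,0,0,0,0],
    [0,-0.28,-0.11,0,0,0,0],
    [0,-0.28,-0.11,0,0,0,0],
    [0,-0.28,-0.11,0,0,0,0],
    [0,-0.28,-0.11,0,0,0,0],
    [0,-0.28,-0.11,0,0,0,0],
    [0,-0.28,-0.11,0,0,0,0],
    [0,-0.28,-0.11,0,0,0,0],
    [0,-0.28,-0.11,0,0,0,0],
    [0,-0.28,-0.11,0,0,0,0],
    [0,-0.28,-0.11,0,0,0,0],
    [0,-0.28,-0.1,0,0,0,0],
    [0,-0.28,-0.09,0,0,0,0],
    [0,-0.15,-0.04,0,0,0,0],
    [0,0,0,0,0,0,0]
  ]
}}

```text
clock: 13.62
tcp_pos: [0.4192, -0.3312, 0.271]
ee_rot: [-2.143, -2.292, 0.001]
contact_force: [0.3, -0.1, -2.0]
finger_gap: 0.0086
```

```bash
python3 - <<'E'
from h import *
go([.4325,-.2995,.08])
E
```

```text
t13.62 tcp [ 0.4192 -0.3312  0.271 ] rack [-0.1906 -0.4715  0.271 ] xhead 93.85 zax [-0.003  0.002 -1.   ] F [ 0.3 -0.1 -2. ] gap 0.0086 q [-0.89  0.02  1.61 -0.    1.52 -0.96]
to go tool axes (share of .1m): [0.303 0.16  1.911]
```

Emit:
{"op": "apply_moves", "data": {
  "motion": [
    [0,0.1,0.05,0.1,0,0,0],
    [0,0.1,0.05,0.2,0,0,0],
    [0,0.1,0.05,0.3,0,0,0],
    [0,0,0,0.3,0,0,0],
    [0,0,0,0.3,0,0,0],
    [0,0,0,0.3,0,0,0],
    [0,0,0,0.2,0,0,0],
    [0,0,0,0.15,0,0,0],
    [0,0,0,0.05,0,0,0],
    [0,0,0,0,0,0,0]
  ]
}}

```text
clock: 14.45
tcp_pos: [0.4332, -0.2948, 0.081]
ee_rot: [-2.136, -2.297, -0.001]
contact_force: [-0.3, 0.3, -2.0]
finger_gap: 0.0088
```

```bash
python3 - <<'E'
from h import *
go([.4325,-.2995,.065])
t=viewer.get_image("top");crop(t,340,160,450,260,"g1.png",6);s=viewer.get_image("side");crop(s,300,120,410,210,"g2.png",6)
E
```

```text
t14.45 tcp [ 0.4332 -0.2948  0.081 ] rack [-0.174  -0.4362  0.081 ] xhead 94.18 zax [-0.003  0.004 -1.   ] F [-0.3  0.3 -2. ] gap 0.0088 q [-0.83  0.16  1.85  0.    1.14 -0.9 ]
to go tool axes (share of .1m): [-0.047 -0.01   0.16 ]
scale 6
scale 6
```

View pics/g1.png

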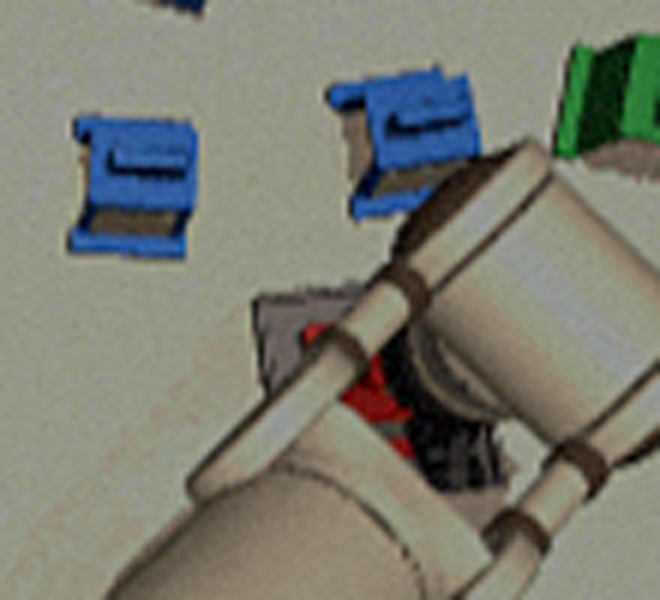

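View pics/g2.png

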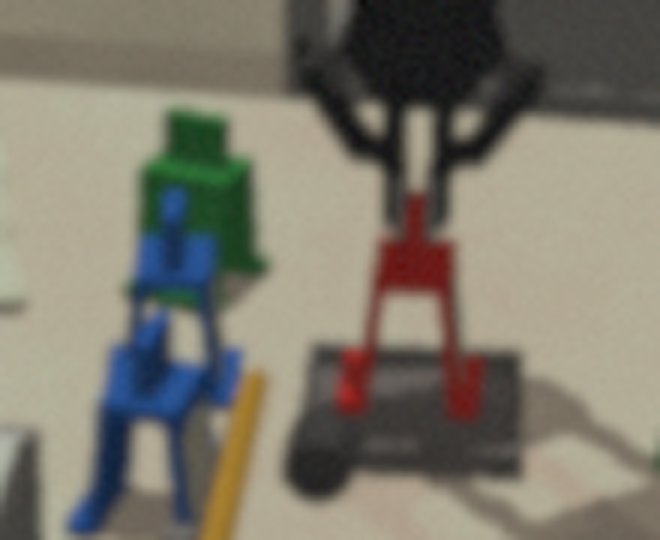

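Red hangs over the tray, centred in x; lower until contact (expected about TCP z 0.062).

Emit:
{"op": "apply_moves", "data": {
  "motion": [
    [0,-0.05,0,0.05,0,0,0],
    [0,0,0,0.05,0,0,0],
    [0,0,0,0.03,0,0,0],
    [0,0,0,0,0,0,0]
  ]
}}

```text
clock: 14.88
tcp_pos: [0.434, -0.3026, 0.0696]
ee_rot: [-2.141, -2.298, -0.0]
contact_force: [-0.8, 0.7, -1.3]
finger_gap: 0.0086
```

Emit:
{"op": "apply_moves", "data": {
  "motion": [
    [0,0,0,0.02,0,0,0],
    [0,0,0,0.02,0,0,0],
    [0,0,0,0,0,0,0]
  ]
}}

```text
clock: 15.13
tcp_pos: [0.4343, -0.3027, 0.0659]
ee_rot: [-2.141, -2.299, -0.0]
contact_force: [-0.4, 0.7, -2.2]
finger_gap: 0.0085
```

Emit:
{"op": "apply_moves", "data": {
  "motion": [
    [0,0,0,0.02,0,0,0],
    [0,0,0,0.01,0,0,0],
    [0,0,0,0,0,0,0]
  ]
}}

```text
clock: 15.38
tcp_pos: [0.4346, -0.3032, 0.064]
ee_rot: [2.141, 2.299, -0.0]
contact_force: [-1.3, 0.4, 3.3]
finger_gap: 0.0087
```

Emit:
{"op": "apply_moves", "data": {
  "motion": [
    [0,0,0,0.01,0,0,0],
    [0,0,0,0.01,0,0,0],
    [0,0,0,0,0,0,0]
  ]
}}

```text
clock: 15.63
tcp_pos: [0.4347, -0.3035, 0.064]
ee_rot: [2.14, 2.299, -0.001]
contact_force: [-6.5, 5.0, 17.0]
finger_gap: 0.0083
```

Emit:
{"op": "apply_moves", "data": {
  "motion": [
    [0,0,0,-0.015,0,0,0],
    [20,0,0,0,0,0,0],
    [40,0,0,0,0,0,0],
    [40,0,0,0,0,0,0],
    [40,0,0,0,0,0,0],
    [40,0,0,-0.1,0,0,0],
    [40,0,0,-0.2,0,0,0],
    [40,0,0,-0.3,0,0,0],
    [40,0,0,-0.3,0,0,0],
    [40,0,0,-0.3,0,0,0],
    [40,0,0,-0.2,0,0,0],
    [40,0,0,-0.1,0,0,0],
    [40,0,0,0,0,0,0]
  ]
}}

```text
clock: 16.72
tcp_pos: [0.4356, -0.3042, 0.216]
ee_rot: [2.137, 2.295, -0.001]
contact_force: [0.5, -0.9, -0.7]
finger_gap: 0.0398
```

```bash
python3 - <<'E'
from h import *
go([.55,-.171,.16])
t=viewer.get_image("top");crop(t,330,150,450,260,"g3.png",5.4);s=viewer.get_image("side");crop(s,300,120,410,210,"g4.png",6)
for q in blobs(t,"blue")[0]: print(q[:2])
E
```

```text
t16.72 tcp [ 0.4356 -0.3042  0.216 ] rack [-0.1723 -0.4457  0.216 ] xhead 94.08 zax [ 0.004 -0.004 -1.   ] F [ 0.5 -0.9 -0.7] gap 0.0398 q [-0.84  0.03  1.7   0.    1.4  -0.91]
to go tool axes (share of .1m): [1.249 1.234 0.559]
scale 5.4
scale 6
([306, 79, 88, 81, 4453], [349.8, 118.6])
([395, 171, 25, 17, 247], [408.9, 178.9])
([353, 180, 20, 15, 239], [363.1, 186.7])
([399, 190, 19, 7, 61], [407.9, 192.9])
([352, 198, 19, 5, 67], [361.2, 200.2])
```

View pics/g3.png

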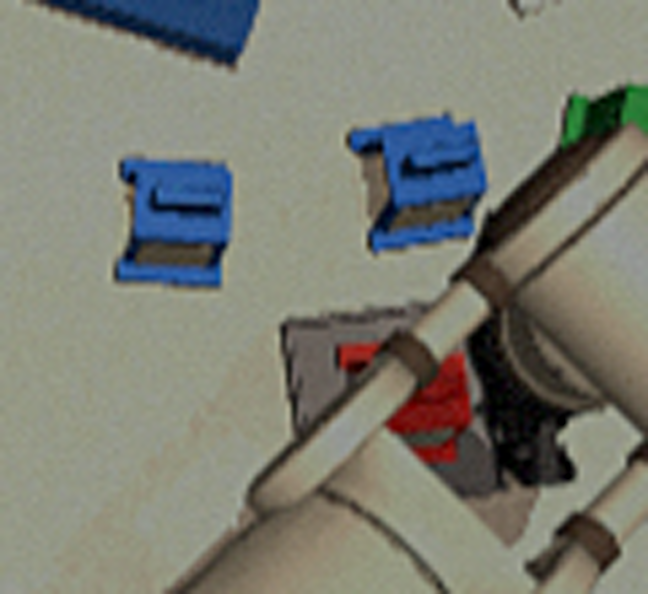

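View pics/g4.png

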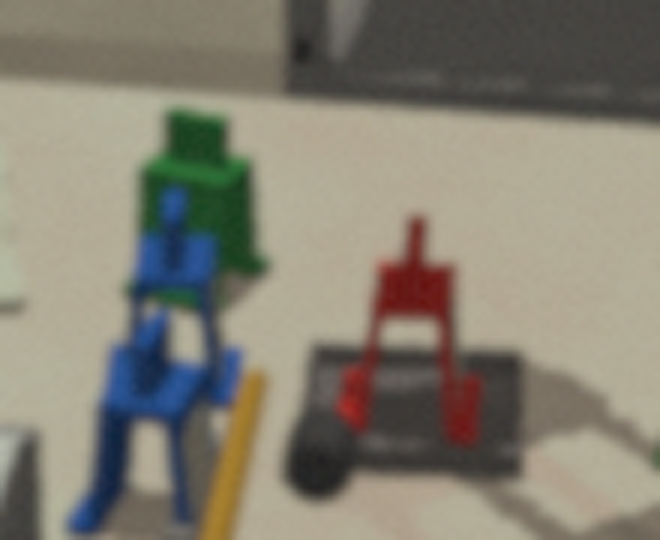

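Emit:
{"op": "apply_moves", "data": {
  "motion": [
    [40,0,0,0,0,0,0.073],
    [40,0.1,0.1,0,0,0,0],
    [40,0.2,0.2,0,0,0,0],
    [40,0.2,0.2,0,0,0,0],
    [40,0.2,0.2,0,0,0,0],
    [40,0.2,0.2,0,0,0,0],
    [40,0.2,0.15,0,0,0,0],
    [40,0.1,0.1,0,0,0,0],
    [40,0,0,0,0,0,0]
  ]
}}

```text
clock: 17.57
tcp_pos: [0.555, -0.1856, 0.2106]
ee_rot: [-2.263, -2.174, 0.001]
contact_force: [-0.9, -0.3, 0.2]
finger_gap: 0.0399
```

```bash
python3 - <<'E'
from h import *
go([.5493,-.1711,.06])
t=viewer.get_image("top")
for q in blobs(t,"blue")[0]+blobs(t,"red")[0]: print(q[:2])
cv2.imwrite("pics/top3.png",t); crop(t,380,195,440,250,"g5.png",10)
E
```

```text
t17.57 tcp [ 0.555  -0.1856  0.2106] rack [-0.0447 -0.336   0.2106] xhead 87.69 zax [-0.003  0.002 -1.   ] F [-0.9 -0.3  0.2] gap 0.0399 q [-0.53  0.18  1.55  0.    1.41 -0.49]
to go tool axes (share of .1m): [ 0.139 -0.058  1.506]
([306, 79, 88, 76, 3917], [346.7, 115.5])
([405, 172, 15, 16, 114], [413.5, 181.0])
([355, 180, 10, 4, 19], [359.7, 180.9])
([401, 190, 17, 6, 53], [409.2, 192.7])
([393, 212, 24, 19, 298], [406.1, 221.0])
([395, 231, 20, 6, 63], [404.0, 233.9])
scale 10
```

View pics/g5.png

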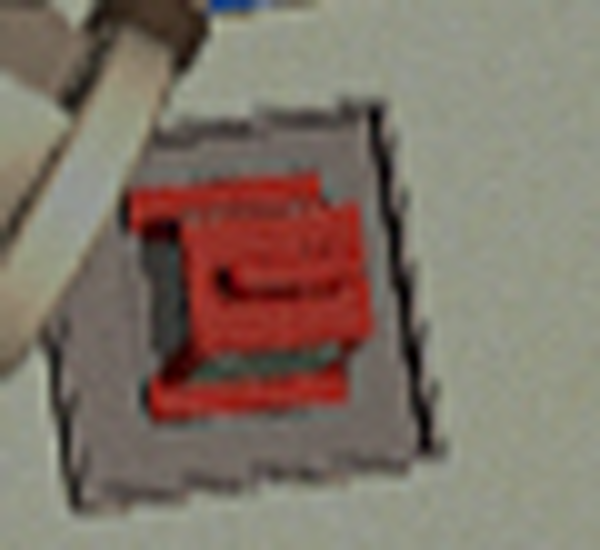

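Red stands well inside the tray. Now down onto blue A.

Emit:
{"op": "apply_moves", "data": {
  "motion": [
    [40,0.07,-0.03,0.1,0,0,0],
    [40,0.07,-0.03,0.2,0,0,0],
    [40,0,0,0.25,0,0,0],
    [40,0,0,0.25,0,0,0],
    [40,0,0,0.2,0,0,0],
    [40,0,0,0.1,0,0,0],
    [40,0,0,0,0,0,0],
    [40,0,0,0,0,0,0]
  ]
}}

```text
clock: 18.28
tcp_pos: [0.5486, -0.1745, 0.1028]
ee_rot: [-2.27, -2.171, 0.001]
contact_force: [0.2, -0.5, 0.6]
finger_gap: 0.0399
```

```bash
python3 - <<'E'
from h import *
go([.5493,-.1711,.06])
s=viewer.get_image("side");crop(s,300,130,380,220,"g6.png",6.5)
E
```

```text
t18.28 tcp [ 0.5486 -0.1745  0.1028] rack [-0.0502 -0.3245  0.1028] xhead 87.46 zax [-0.001  0.    -1.   ] F [ 0.2 -0.5  0.6] gap 0.0399 q [-0.52  0.25  1.69 -0.    1.2  -0.47]
to go tool axes (share of .1m): [0.034 0.005 0.428]
scale 6.5
```

View pics/g6.png

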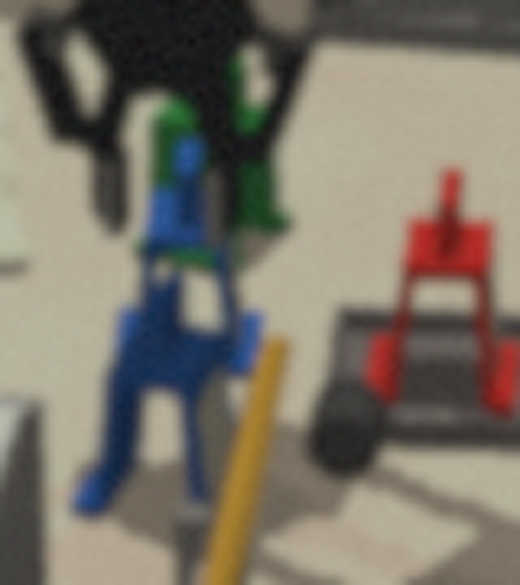

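Emit:
{"op": "apply_moves", "data": {
  "motion": [
    [40,0.03,0,0.15,0,0,0],
    [40,0,0,0.15,0,0,0],
    [40,0,0,0.1,0,0,0],
    [40,0,0,0.03,0,0,0],
    [30,0,0,0,0,0,0],
    [15,0,0,0,0,0,0],
    [0,0,0,0,0,0,0],
    [0,0,0,0,0,0,0],
    [0,0,0,0,0,0,0],
    [0,0,0,0,0,0,0],
    [0,0,0,0,0,0,0]
  ]
}}

```text
clock: 19.25
tcp_pos: [0.5499, -0.1712, 0.0609]
ee_rot: [2.268, 2.172, 0.0]
contact_force: [-1.8, 0.4, 5.5]
finger_gap: 0.0089
```

```bash
python3 - <<'E'
from h import *
st()
s=viewer.get_image("side");crop(s,300,130,380,220,"g7.png",6.5)
E
```

```text
t19.25 tcp [ 0.5499 -0.1712  0.0609] rack [-0.0488 -0.3213  0.0609] xhead 87.52 zax [ 0.001 -0.001 -1.   ] F [-1.8  0.4  5.5] gap 0.0089 q [-0.51  0.3   1.71 -0.    1.12 -0.47]
scale 6.5
```

View pics/g7.png

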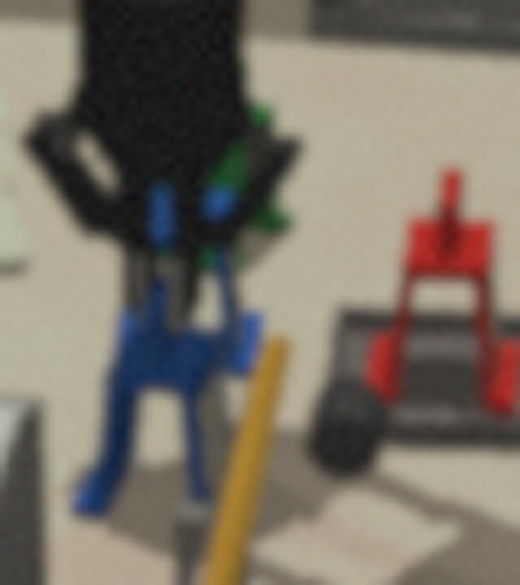

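Emit:
{"op": "apply_moves", "data": {
  "motion": [
    [0,0,0,-0.05,0,0,0],
    [0,0,0,-0.15,0,0,0],
    [0,0,0,-0.25,0,0,0],
    [0,0,0,-0.25,0,0,0],
    [0,0,0,-0.3,0,0,0],
    [0,0,0,-0.3,0,0,0],
    [0,0,0,-0.3,0,0,0],
    [0,0,0,-0.3,0,0,0],
    [0,0,0,-0.2,0,0,0],
    [0,0,0,-0.1,0,0,-0.073],
    [0,0,0,0,0,0,0]
  ]
}}

```text
clock: 20.22
tcp_pos: [0.5504, -0.1713, 0.2829]
ee_rot: [2.134, 2.299, 0.002]
contact_force: [-0.1, -0.6, -1.8]
finger_gap: 0.0086
```

```bash
python3 - <<'E'
from h import *
go(wd(0,.04,.28))
E
```

```text
t20.22 tcp [ 0.5504 -0.1713  0.2829] rack [-0.0482 -0.3214  0.2829] xhead 94.25 zax [ 0.005 -0.002 -1.   ] F [-0.1 -0.6 -1.8] gap 0.0086 q [-0.51  0.12  1.48  0.    1.54 -0.59]
to go tool axes (share of .1m): [3.613 0.492 0.021]
```

Emit:
{"op": "apply_moves", "data": {
  "motion": [
    [0,0.08,0.02,0,0,0,0],
    [0,0.2,0.03,0,0,0,0],
    [0,0.3,0.04,0,0,0,0],
    [0,0.3,0.04,0,0,0,0],
    [0,0.3,0.04,0,0,0,0],
    [0,0.3,0.04,0,0,0,0],
    [0,0.3,0.04,0,0,0,0],
    [0,0.3,0.04,0,0,0,0],
    [0,0.3,0.04,0,0,0,0],
    [0,0.3,0.04,0,0,0,0],
    [0,0.3,0.04,0,0,0,0],
    [0,0.3,0.04,0,0,0,0],
    [0,0.2,0.03,0,0,0,0],
    [0,0.1,0.01,0,0,0,0],
    [0,0.03,0,0,0,0,0],
    [0,0,0,0,0,0,0]
  ]
}}

```text
clock: 21.55
tcp_pos: [0.5717, 0.193, 0.2784]
ee_rot: [-2.14, -2.298, 0.003]
contact_force: [0.0, -0.5, -1.7]
finger_gap: 0.0083
```

```bash
python3 - <<'E'
from h import *
go(wd(0,.04,.20))
E
```

```text
t21.55 tcp [0.5717 0.193  0.2784] rack [-0.001   0.0404  0.2784] xhead 94.07 zax [-0.002 -0.001 -1.   ] F [ 0.  -0.5 -1.7] gap 0.0083 q [ 0.13  0.19  1.4  -0.    1.55  0.05]
to go tool axes (share of .1m): [-0.004  0.011  0.784]
```

Emit:
{"op": "apply_moves", "data": {
  "motion": [
    [0,0,0.015,0.1,0,0,0],
    [0,0,0,0.2,0,0,0],
    [0,0,0,0.25,0,0,0],
    [0,0,0,0.15,0,0,0],
    [0,0,0,0.05,0,0,0],
    [0,0,0,0,0,0,0],
    [0,0,0,0,0,0,0]
  ]
}}

```text
clock: 22.13
tcp_pos: [0.5744, 0.1921, 0.2052]
ee_rot: [2.142, 2.297, 0.0]
contact_force: [-0.1, -0.5, -1.2]
finger_gap: 0.0086
```

```bash
python3 - <<'E'
from h import *
go(wd(0.0,.04,.125))
s=viewer.get_image("side");crop(s,250,150,330,260,"k1.png",5.4)
E
```

```text
t22.13 tcp [0.5744 0.1921 0.2052] rack [0.0016 0.0394 0.2052] xhead 94.00 zax [ 0.001 -0.    -1.   ] F [-0.1 -0.5 -1.2] gap 0.0086 q [ 0.12  0.23  1.5  -0.    1.41  0.05]
to go tool axes (share of .1m): [ 0.006 -0.017  0.802]
scale 5.4
```

View pics/k1.png

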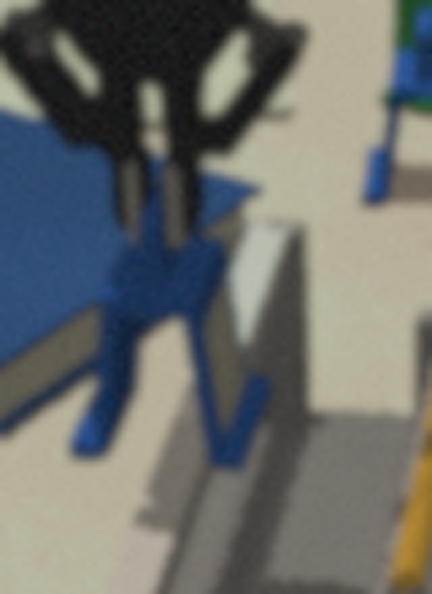

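Emit:
{"op": "apply_moves", "data": {
  "motion": [
    [0,0,-0.01,0.1,0,0,0],
    [0,0,0,0.15,0,0,0],
    [0,0,0,0.15,0,0,0],
    [0,0,0,0.15,0,0,0],
    [0,0,0,0.1,0,0,0],
    [0,0,0,0.07,0,0,0],
    [0,0,0,0.03,0,0,0],
    [0,0,0,0,0,0,0]
  ]
}}

```text
clock: 22.85
tcp_pos: [0.5728, 0.1928, 0.1295]
ee_rot: [-2.141, -2.299, 0.001]
contact_force: [-0.5, -0.4, -1.6]
finger_gap: 0.0087
```

```bash
python3 - <<'E'
from h import *
go(wd(0.0,.04,.115))
s=viewer.get_image("side");crop(s,250,150,330,260,"k2.png",5.4)
E
```

```text
t22.85 tcp [0.5728 0.1928 0.1295] rack [0.0002 0.0402 0.1295] xhead 94.08 zax [-0. -0. -1.] F [-0.5 -0.4 -1.6] gap 0.0087 q [ 0.13  0.29  1.58 -0.    1.27  0.05]
to go tool axes (share of .1m): [-0.002 -0.001  0.145]
scale 5.4
```

View pics/k2.png

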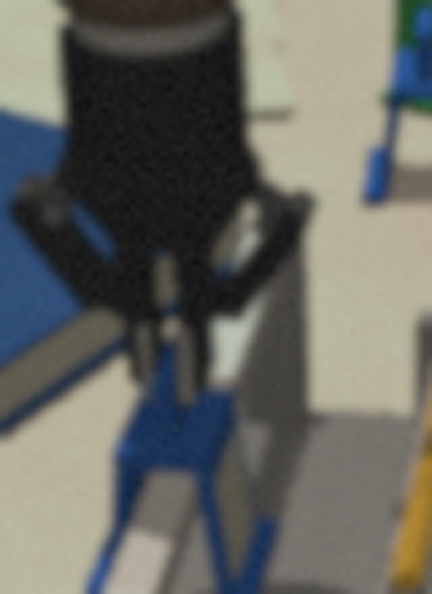

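Astride, no contact. Lower to seat.

Emit:
{"op": "apply_moves", "data": {
  "motion": [
    [0,0,0,0.05,0,0,0],
    [0,0,0,0.05,0,0,0],
    [0,0,0,0.02,0,0,0],
    [0,0,0,0,0,0,0]
  ]
}}

```text
clock: 23.23
tcp_pos: [0.5724, 0.1928, 0.117]
ee_rot: [-2.14, -2.299, 0.002]
contact_force: [-0.0, 0.1, -2.2]
finger_gap: 0.0089
```

Emit:
{"op": "apply_moves", "data": {
  "motion": [
    [0,0,0,0.02,0,0,0],
    [0,0,0,0.01,0,0,0],
    [0,0,0,0,0,0,0]
  ]
}}

```text
clock: 23.48
tcp_pos: [0.5731, 0.1928, 0.1149]
ee_rot: [2.141, 2.299, 0.0]
contact_force: [0.1, -0.1, -2.0]
finger_gap: 0.0084
```

Emit:
{"op": "apply_moves", "data": {
  "motion": [
    [0,0,0,0.02,0,0,0],
    [0,0,0,0,0,0,0]
  ]
}}

```text
clock: 23.65
tcp_pos: [0.5733, 0.1929, 0.1149]
ee_rot: [2.14, 2.299, 0.001]
contact_force: [-4.5, -0.6, 7.1]
finger_gap: 0.0087
```

Emit:
{"op": "apply_moves", "data": {
  "motion": [
    [0,0,0,-0.01,0,0,0],
    [20,0,0,0,0,0,0],
    [40,0,0,0,0,0,0],
    [40,0,0,0,0,0,0],
    [40,0,0,0,0,0,0],
    [40,0,0,-0.1,0,0,0],
    [40,0,0,-0.2,0,0,0],
    [40,0,0,-0.3,0,0,0],
    [40,0,0,-0.3,0,0,0],
    [40,0,0,-0.2,0,0,0],
    [40,0,0,-0.1,0,0,0],
    [40,0,0,0,0,0,0]
  ]
}}

```text
clock: 24.65
tcp_pos: [0.5747, 0.1931, 0.2375]
ee_rot: [2.138, 2.296, 0.007]
contact_force: [0.3, -0.8, -0.6]
finger_gap: 0.04
```

```bash
python3 - <<'E'
from h import *
st()
t=viewer.get_image("top");cv2.imwrite("pics/top4.png",t)
for q in blobs(t,"blue")[0]: print(q)
crop(t,370,150,450,210,"m1.png",10);s=viewer.get_image("side");cv2.imwrite("pics/side4.png",s);crop(s,245,150,335,260,"m2.png",5.4)
E
```

```text
t24.65 tcp [0.5747 0.1931 0.2375] rack [0.002  0.0403 0.2375] xhead 94.08 zax [ 0.006  0.001 -1.   ] F [ 0.3 -0.8 -0.6] gap 0.04 q [0.13 0.21 1.46 0.   1.46 0.05]
([306, 79, 88, 81, 4454], [349.8, 118.6], ((349.35003662109375, 118.44999694824219), (73.0486068725586, 61.34817886352539), 18.43494987487793))
([395, 171, 25, 17, 245], [408.9, 178.9], ((407.0956726074219, 179.54193115234375), (15.11932373046875, 22.93966293334961), 79.99201965332031))
([399, 190, 19, 7, 61], [407.9, 192.9], ((407.88427734375, 192.84397888183594), (3.1281356811523438, 18.595027923583984), 79.99201965332031))
scale 10
scale 5.4
```

View pics/m1.png

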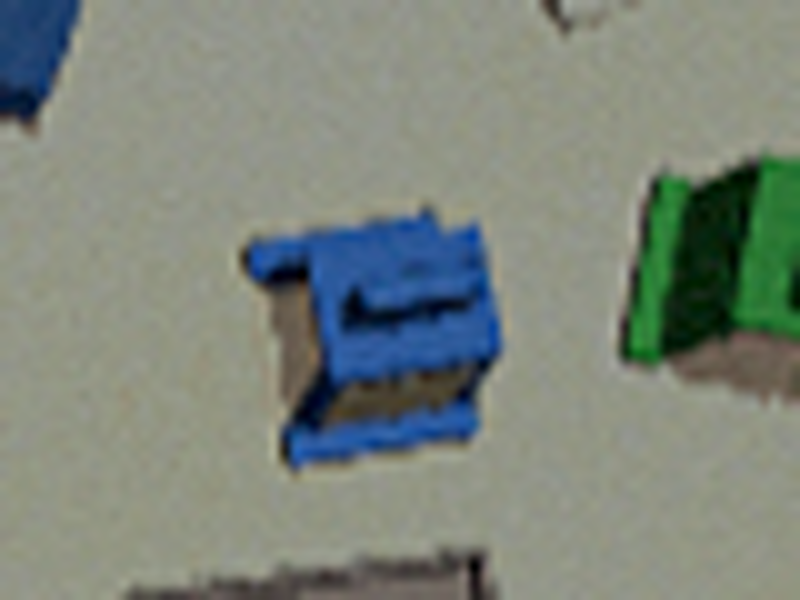

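View pics/m2.png

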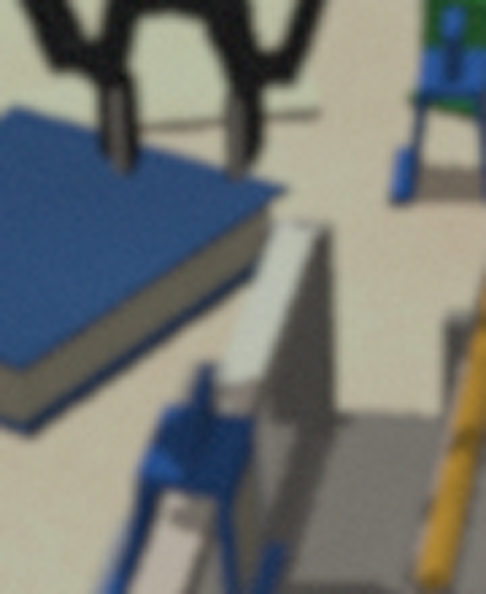

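View pics/top4.png

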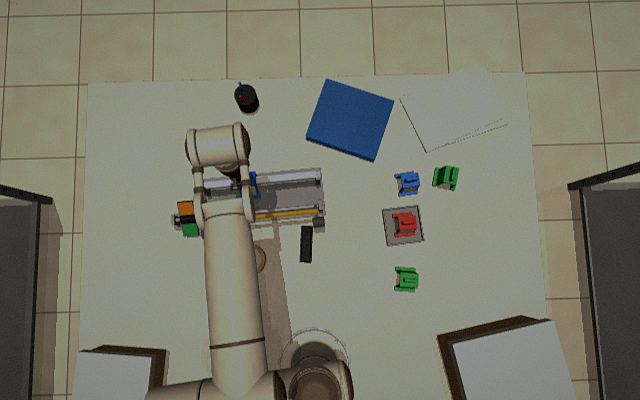

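```bash
python3 - <<'E'
from h import *
T=lambda u,v,z:onz("top",*px(u,v,370,150,10),z)
for br,z in((((308,238),(480,222),(500,350),(328,380)),.079),(((245,250),(430,208),(477,437),(290,470)),.004),(((345,297),(470,280),(478,300),(350,325)),.105)):
    X=np.array([T(*q,z) for q in br]);a=X[0]-X[1];b=X[3]-X[2];print(X.mean(0),[np.degrees(np.arctan2(v[1],v[0])).round(1) for v in(a,b)],[np.linalg.norm(X[i]-X[i-1]).round(3) for i in range(4)])
go([.570,-.3197,.24])
E
```

```text
[ 0.5712 -0.3192  0.079 ] [np.float64(93.9), np.float64(98.4)] [np.float64(0.046), np.float64(0.055), np.float64(0.041), np.float64(0.055)]
[ 0.5694 -0.3195  0.004 ] [np.float64(101.4), np.float64(98.5)] [np.float64(0.075), np.float64(0.063), np.float64(0.078), np.float64(0.063)]
[ 0.5659 -0.3158  0.105 ] [np.float64(96.3), np.float64(99.6)] [np.float64(0.009), np.float64(0.039), np.float64(0.007), np.float64(0.041)]
t24.75 tcp [0.5726 0.1928 0.233 ] rack [-0.0001  0.0401  0.233 ] xhead 94.08 zax [-0.001 -0.    -1.   ] F [-0.7 -0.9 -0.4] gap 0.0398 q [0.12 0.21 1.47 0.   1.46 0.05]
to go tool axes (share of .1m): [-5.11  -0.391 -0.07 ]
```

Emit:
{"op": "apply_moves", "data": {
  "motion": [
    [40,-0.1,0,0,0,0,0],
    [40,-0.2,0,0,0,0,0],
    [40,-0.31,-0.026,0,0,0,0],
    [40,-0.31,-0.026,0,0,0,0],
    [40,-0.31,-0.026,0,0,0,0],
    [40,-0.31,-0.026,0,0,0,0],
    [40,-0.31,-0.026,0,0,0,0],
    [40,-0.31,-0.026,0,0,0,0],
    [40,-0.31,-0.026,0,0,0,0],
    [40,-0.31,-0.026,0,0,0,0],
    [40,-0.31,-0.026,0,0,0,0],
    [40,-0.31,-0.026,0,0,0,0],
    [40,-0.31,-0.026,0,0,0,0],
    [40,-0.31,-0.026,0,0,0,0],
    [40,-0.31,-0.026,0,0,0,0],
    [40,-0.31,-0.026,0,0,0,0],
    [40,-0.31,-0.026,0,0,0,0],
    [40,-0.11,0,0,0,0,0],
    [40,-0.05,0,0,0,0,-0.047],
    [40,0,0,0,0,0,0]
  ]
}}

```text
clock: 26.42
tcp_pos: [0.5691, -0.3207, 0.2316]
ee_rot: [-2.053, -2.374, 0.0]
contact_force: [-0.4, -0.7, 0.4]
finger_gap: 0.0399
```

```bash
python3 - <<'E'
from h import *
go([.570,-.3195,.10])
E
```

```text
t26.42 tcp [ 0.5691 -0.3207  0.2316] rack [-0.0402 -0.4718  0.2316] xhead 98.30 zax [-0.003  0.002 -1.   ] F [-0.4 -0.7  0.4] gap 0.0399 q [-0.7   0.34  1.31 -0.    1.49 -0.84]
to go tool axes (share of .1m): [0.008 0.014 1.316]
```

Emit:
{"op": "apply_moves", "data": {
  "motion": [
    [40,0.01,0.01,0.1,0,0,0],
    [40,0,0,0.25,0,0,0],
    [40,0,0,0.3,0,0,0],
    [40,0,0,0.3,0,0,0],
    [40,0,0,0.25,0,0,0],
    [40,0,0,0.1,0,0,0],
    [40,0,0,0,0,0,0],
    [40,0,0,0,0,0,0]
  ]
}}

```text
clock: 27.08
tcp_pos: [0.5714, -0.3178, 0.1039]
ee_rot: [-2.054, -2.376, -0.0]
contact_force: [0.7, -0.6, 0.7]
finger_gap: 0.0399
```

```bash
python3 - <<'E'
from h import *
go([.570,-.3195,.06])
s=viewer.get_image("side");crop(s,300,110,380,200,"n1.png",6.5)
E
```

```text
t27.08 tcp [ 0.5714 -0.3178  0.1039] rack [-0.0378 -0.4691  0.1039] xhead 98.32 zax [-0.  0. -1.] F [ 0.7 -0.6  0.7] gap 0.0399 q [-0.69  0.44  1.45  0.    1.26 -0.84]
to go tool axes (share of .1m): [-0.015 -0.016  0.439]
scale 6.5
```

View pics/n1.png

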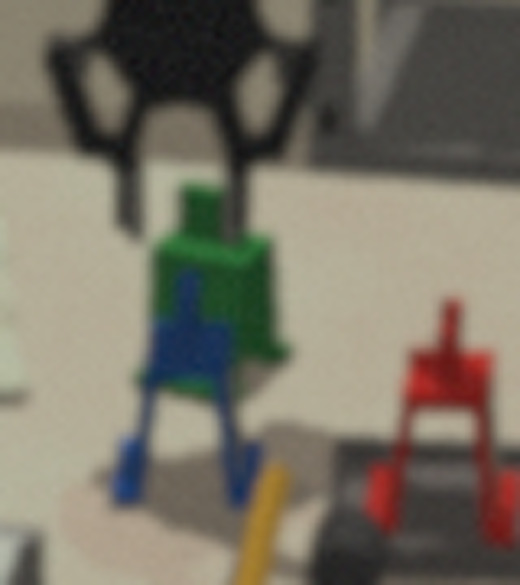

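Fingers are centred over B's tab. Descend and close.

Emit:
{"op": "apply_moves", "data": {
  "motion": [
    [40,-0.01,-0.01,0.15,0,0,0],
    [40,0,0,0.15,0,0,0],
    [40,0,0,0.1,0,0,0],
    [40,0,0,0.03,0,0,0],
    [30,0,0,0,0,0,0],
    [15,0,0,0,0,0,0],
    [0,0,0,0,0,0,0],
    [0,0,0,0,0,0,0],
    [0,0,0,0,0,0,0],
    [0,0,0,0,0,0,0],
    [0,0,0,0,0,0,0]
  ]
}}

```text
clock: 28.05
tcp_pos: [0.5709, -0.3202, 0.062]
ee_rot: [2.053, 2.375, -0.0]
contact_force: [-2.3, -0.6, 6.7]
finger_gap: 0.0087
```

```bash
python3 - <<'E'
from h import *
st()
s=viewer.get_image("side");crop(s,300,110,380,200,"n2.png",6.5)
E
```

```text
t28.05 tcp [ 0.5709 -0.3202  0.062 ] rack [-0.0384 -0.4714  0.062 ] xhead 98.31 zax [ 0.001 -0.001 -1.   ] F [-2.3 -0.6  6.7] gap 0.0087 q [-0.7   0.49  1.47 -0.    1.18 -0.84]
scale 6.5
```

View pics/n2.png

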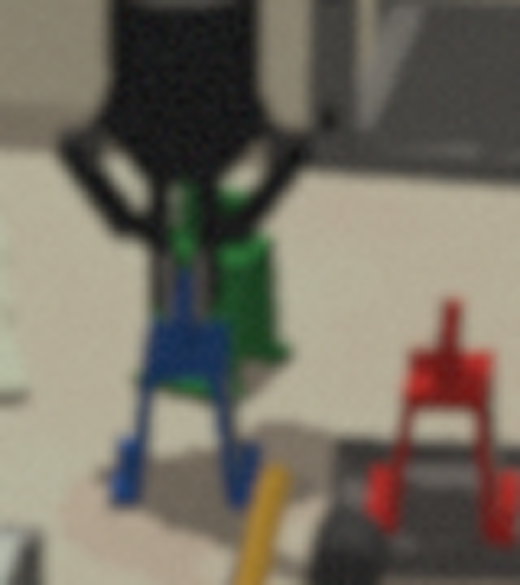

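Emit:
{"op": "apply_moves", "data": {
  "motion": [
    [0,0,0,-0.05,0,0,0],
    [0,0,0,-0.15,0,0,0],
    [0,0,0,-0.25,0,0,0],
    [0,0,0,-0.25,0,0,0],
    [0,0,0,-0.3,0,0,0],
    [0,0,0,-0.3,0,0,0],
    [0,0,0,-0.3,0,0,0],
    [0,0,0,-0.3,0,0,0],
    [0,0,0,-0.2,0,0,0],
    [0,0,0,-0.1,0,0,0.047],
    [0,0,0,0,0,0,0]
  ]
}}

```text
clock: 29.02
tcp_pos: [0.5715, -0.3203, 0.2841]
ee_rot: [2.139, 2.293, 0.001]
contact_force: [-0.1, 0.3, -0.7]
finger_gap: 0.0082
```

```bash
python3 - <<'E'
from h import *
go(wd(0,-.04,.28))
E
```

```text
t29.02 tcp [ 0.5715 -0.3203  0.2841] rack [-0.0379 -0.4715  0.2841] xhead 93.98 zax [ 0.004 -0.003 -1.   ] F [-0.1  0.3 -0.7] gap 0.0082 q [-0.7   0.32  1.24  0.    1.58 -0.76]
to go tool axes (share of .1m): [4.316 0.37  0.028]
```

Emit:
{"op": "apply_moves", "data": {
  "motion": [
    [0,0.1,0.01,0,0,0,0],
    [0,0.2,0.02,0,0,0,0],
    [0,0.3,0.028,0,0,0,0],
    [0,0.3,0.028,0,0,0,0],
    [0,0.3,0.028,0,0,0,0],
    [0,0.3,0.028,0,0,0,0],
    [0,0.3,0.028,0,0,0,0],
    [0,0.3,0.028,0,0,0,0],
    [0,0.3,0.028,0,0,0,0],
    [0,0.3,0.028,0,0,0,0],
    [0,0.3,0.028,0,0,0,0],
    [0,0.3,0.028,0,0,0,0],
    [0,0.3,0.028,0,0,0,0],
    [0,0.3,0.028,0,0,0,0],
    [0,0.25,0,0,0,0,0],
    [0,0.12,0,0,0,0,0],
    [0,0.04,0,0,0,0,0],
    [0,0,0,0,0,0,0]
  ]
}}

```text
clock: 30.52
tcp_pos: [0.5754, 0.1134, 0.2795]
ee_rot: [-2.138, -2.3, 0.003]
contact_force: [0.6, -1.4, -1.9]
finger_gap: 0.0081
```

```bash
python3 - <<'E'
from h import *
go(wd(0,-.04,.2))
t=viewer.get_image("top");crop(t,180,150,340,270,"r1.png",5)
E
```

```text
t30.52 tcp [0.5754 0.1134 0.2795] rack [-0.0029 -0.0392  0.2795] xhead 94.20 zax [-0.002 -0.    -1.   ] F [ 0.6 -1.4 -1.9] gap 0.0081 q [-0.01  0.15  1.45 -0.    1.54 -0.08]
to go tool axes (share of .1m): [-0.008  0.031  0.795]
scale 5
```

View pics/r1.png

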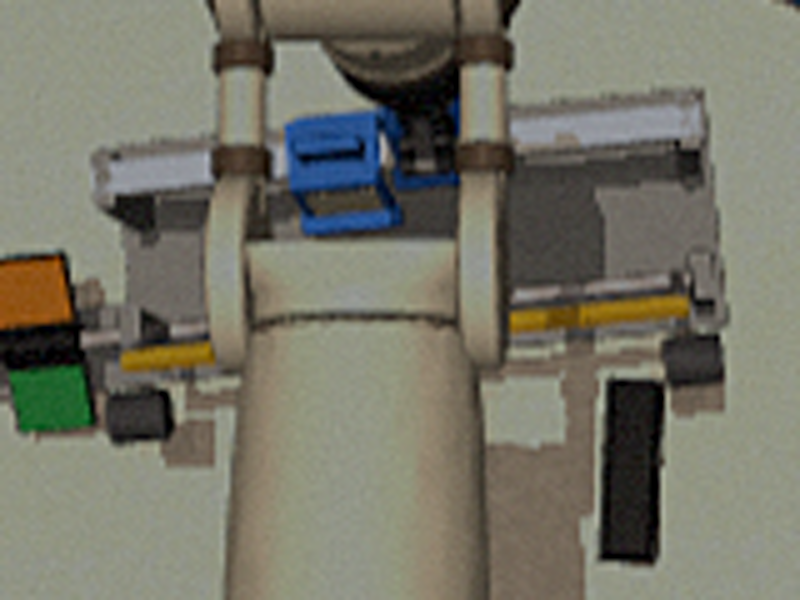

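Emit:
{"op": "apply_moves", "data": {
  "motion": [
    [0,-0.01,0.02,0.1,0,0,0],
    [0,0,0,0.2,0,0,0],
    [0,0,0,0.25,0,0,0],
    [0,0,0,0.15,0,0,0],
    [0,0,0,0.05,0,0,0],
    [0,0,0,0,0,0,0],
    [0,0,0,0,0,0,0]
  ]
}}

```text
clock: 31.15
tcp_pos: [0.5788, 0.1112, 0.2062]
ee_rot: [2.142, 2.298, 0.001]
contact_force: [0.1, -0.0, -1.3]
finger_gap: 0.0087
```

```bash
python3 - <<'E'
from h import *
go(wd(0.0005,-.04,.13))
E
```

```text
t31.15 tcp [0.5788 0.1112 0.2062] rack [ 0.0003 -0.0417  0.2062] xhead 94.02 zax [ 0.001 -0.    -1.   ] F [ 0.1 -0.  -1.3] gap 0.0087 q [-0.02  0.19  1.55 -0.    1.4  -0.09]
to go tool axes (share of .1m): [0.017 0.002 0.762]
```

Emit:
{"op": "apply_moves", "data": {
  "motion": [
    [0,0.01,0,0.1,0,0,0],
    [0,0,0,0.15,0,0,0],
    [0,0,0,0.15,0,0,0],
    [0,0,0,0.15,0,0,0],
    [0,0,0,0.1,0,0,0],
    [0,0,0,0.07,0,0,0],
    [0,0,0,0.03,0,0,0],
    [0,0,0,0,0,0,0]
  ]
}}

```text
clock: 31.82
tcp_pos: [0.5782, 0.113, 0.1306]
ee_rot: [-2.141, -2.299, 0.0]
contact_force: [-0.2, -0.3, -1.3]
finger_gap: 0.0084
```

```bash
python3 - <<'E'
from h import *
go(wd(0.0005,-.04,.116))
s=viewer.get_image("side");crop(s,250,150,330,260,"k3.png",5.4)
E
```

```text
t31.82 tcp [0.5782 0.113  0.1306] rack [-0.0002 -0.0399  0.1306] xhead 94.08 zax [-0. -0. -1.] F [-0.2 -0.3 -1.3] gap 0.0084 q [-0.01  0.25  1.63 -0.    1.26 -0.08]
to go tool axes (share of .1m): [-0.001  0.007  0.146]
scale 5.4
```

View pics/k3.png

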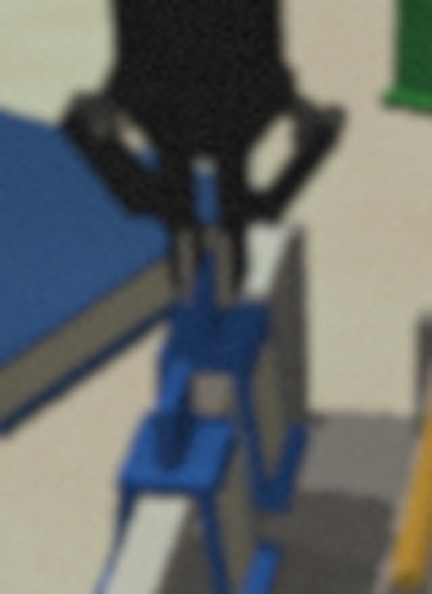

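Emit:
{"op": "apply_moves", "data": {
  "motion": [
    [0,0,0,0.05,0,0,0],
    [0,0,0,0.05,0,0,0],
    [0,0,0,0.03,0,0,0],
    [0,0,0,0,0,0,0]
  ]
}}

```text
clock: 32.2
tcp_pos: [0.5776, 0.113, 0.1168]
ee_rot: [-2.14, -2.298, 0.002]
contact_force: [-0.2, -0.0, -1.9]
finger_gap: 0.0083
```

Emit:
{"op": "apply_moves", "data": {
  "motion": [
    [0,0,0,0.02,0,0,0],
    [0,0,0,0.01,0,0,0],
    [0,0,0,0,0,0,0]
  ]
}}

```text
clock: 32.45
tcp_pos: [0.5785, 0.113, 0.1159]
ee_rot: [2.141, 2.299, 0.0]
contact_force: [-2.4, 0.1, 4.4]
finger_gap: 0.0086
```

Seated (contact at the expected height). Release and lift.

Emit:
{"op": "apply_moves", "data": {
  "motion": [
    [0,0,0,-0.01,0,0,0],
    [20,0,0,0,0,0,0],
    [40,0,0,0,0,0,0],
    [40,0,0,0,0,0,0],
    [40,0,0,0,0,0,0],
    [40,0,0,-0.1,0,0,0],
    [40,0,0,-0.2,0,0,0],
    [40,0,0,-0.3,0,0,0],
    [40,0,0,-0.3,0,0,0],
    [40,0,0,-0.3,0,0,0],
    [0,0,0,-0.2,0,0,0],
    [0,0,0,-0.1,0,0,0],
    [0,0,0,0,0,0,0]
  ]
}}

```text
clock: 33.53
tcp_pos: [0.5798, 0.113, 0.2694]
ee_rot: [2.138, 2.296, 0.006]
contact_force: [0.4, 0.1, -0.7]
finger_gap: 0.0038
```

```bash
python3 - <<'E'
from h import *
go(wd(-.05,.25,.26))
t=viewer.get_image("top");cv2.imwrite("pics/top5.png",t);s=viewer.get_image("side");cv2.imwrite("pics/side5.png",s);crop(s,245,170,335,290,"w1.png",5)
for q in blobs(t,"orange")[0]+blobs(t,"blue")[0]:
    print(q[:2],rk(onz("top",*q[1],.08)))
E
```

```text
t33.53 tcp [0.5798 0.113  0.2694] rack [ 0.0014 -0.0399  0.2694] xhead 94.08 zax [ 0.006 -0.    -1.   ] F [ 0.4  0.1 -0.7] gap 0.0038 q [-0.01  0.16  1.46  0.    1.52 -0.08]
to go tool axes (share of .1m): [ 2.899 -0.516  0.09 ]
scale 5
([178, 202, 16, 14, 180], [185.5, 208.1]) [-0.0601  0.2406  0.08  ]
([306, 79, 88, 81, 4455], [349.8, 118.5]) [ 0.1771 -0.3026  0.08  ]
([237, 172, 22, 16, 245], [246.5, 179.5]) [0.0117 0.0433 0.08  ]
([240, 192, 20, 5, 68], [248.8, 193.8]) [-0.0345  0.0397  0.08  ]
```

View pics/w1.png

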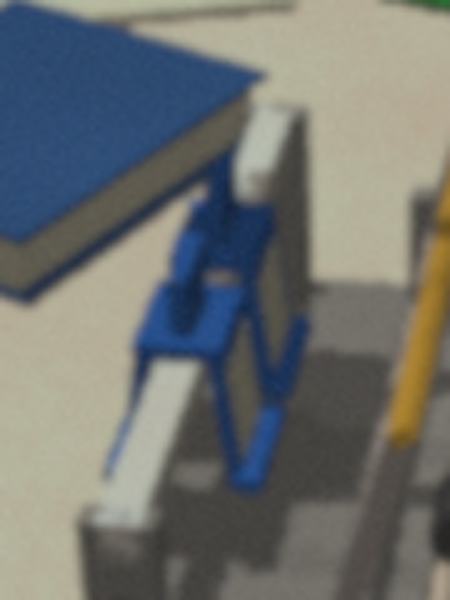

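View pics/top5.png

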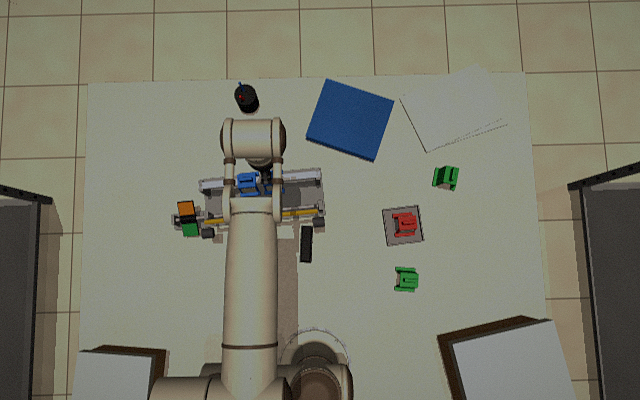

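Emit:
{"op": "apply_moves", "data": {
  "motion": [
    [0,0.1,-0.02,0,0,0,0],
    [0,0.2,-0.04,0,0,0,0],
    [0,0.3,-0.06,0,0,0,0],
    [0,0.3,-0.06,0,0,0,0],
    [0,0.3,-0.06,0,0,0,0],
    [0,0.3,-0.06,0,0,0,0],
    [0,0.3,-0.06,0,0,0,0],
    [0,0.3,-0.06,0,0,0,0],
    [0,0.3,-0.05,0,0,0,0],
    [0,0.25,-0.03,0,0,0,0],
    [0,0.15,0,0,0,0,0],
    [0,0.08,0,0.2,0,0,0],
    [0,0,0,0.3,0,0,0],
    [0,0,0,0.3,0,0,0],
    [0,0,0,0.3,0,0,0],
    [0,0,0,0.3,0,0,0],
    [0,0,0,0.2,0,0,0],
    [0,0,0,0.1,0,0,0],
    [0,0,0,0,0,0,0]
  ]
}}

```text
clock: 35.22
tcp_pos: [0.5045, 0.3956, 0.0911]
ee_rot: [-2.139, -2.297, 0.012]
contact_force: [0.8, 0.2, -0.3]
finger_gap: 0.0001
```

```bash
python3 - <<'E'
from h import *
go(wd(-.05,.248,.06))
s=viewer.get_image("side");crop(s,230,190,380,360,"w2.png",3.5)
E
```

```text
t35.22 tcp [0.5045 0.3956 0.0911] rack [-0.0535  0.2473  0.0911] xhead 94.10 zax [-0.008 -0.004 -1.   ] F [ 0.8  0.2 -0.3] gap 0.0001 q [0.48 0.43 1.49 0.   1.23 0.41]
to go tool axes (share of .1m): [0.008 0.037 0.31 ]
scale 3.5
```

View pics/w2.png

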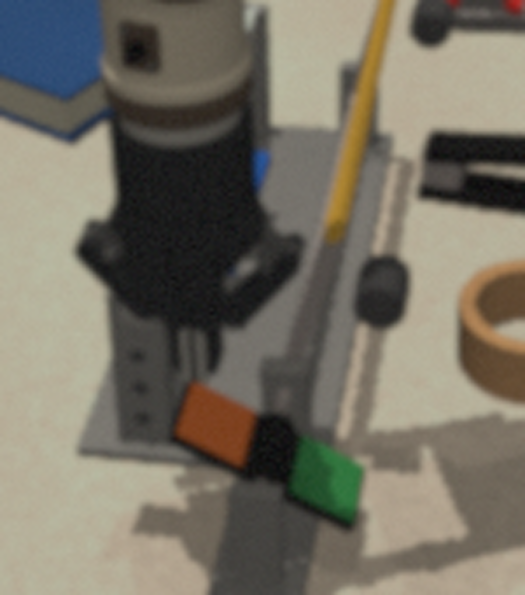

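Emit:
{"op": "apply_moves", "data": {
  "motion": [
    [0,0,0,0.06,0,0,0],
    [0,0,0,0.06,0,0,0],
    [0,0,0,0.06,0,0,0],
    [0,0,0,0.06,0,0,0],
    [0,0,0,0.04,0,0,0],
    [0,0,0,0.04,0,0,0],
    [0,0,0,0.04,0,0,0],
    [0,0,0,0,0,0,0]
  ]
}}

```text
clock: 35.93
tcp_pos: [0.5073, 0.3964, 0.0587]
ee_rot: [-2.141, -2.299, 0.002]
contact_force: [-0.4, 0.1, -0.4]
finger_gap: 0.0
```

Emit:
{"op": "apply_moves", "data": {
  "motion": [
    [0,0,0,0.04,0,0,0],
    [0,0,0,0.04,0,0,0],
    [0,0,0,0.04,0,0,0],
    [0,0,0,0.04,0,0,0],
    [0,0,0,0.04,0,0,0],
    [0,0,0,0.03,0,0,0],
    [0,0,0,0,0,0,0],
    [0,0,0,0,0,0,0]
  ]
}}

```text
clock: 36.6
tcp_pos: [0.5066, 0.3962, 0.0354]
ee_rot: [-2.14, -2.298, 0.005]
contact_force: [-0.4, 0.6, 0.2]
finger_gap: -0.0002
```

```bash
python3 - <<'E'
from h import *
st()
s=viewer.get_image("side");crop(s,230,190,380,360,"w3.png",3.5)
E
```

```text
t36.60 tcp [0.5066 0.3962 0.0354] rack [-0.0514  0.2478  0.0354] xhead 94.08 zax [-0.003 -0.001 -1.   ] F [-0.4  0.6  0.2] gap -0.0002 q [0.48 0.5  1.51 0.   1.13 0.4 ]
scale 3.5
```

View pics/w3.png

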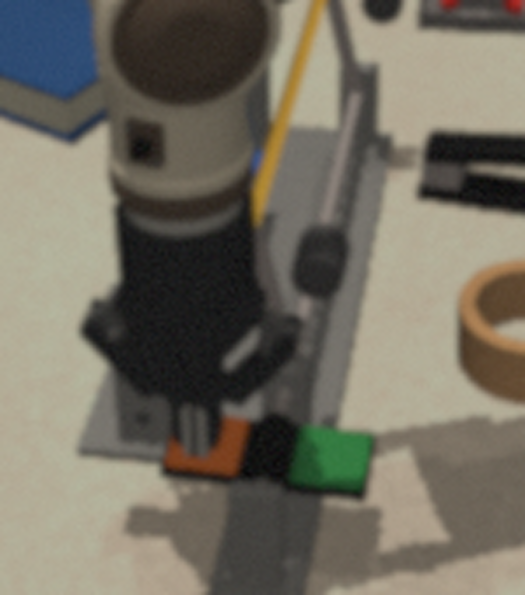

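Emit:
{"op": "apply_moves", "data": {
  "motion": [
    [0,0,0,0.03,0,0,0],
    [0,0,0,0.03,0,0,0],
    [0,0,0,0.03,0,0,0],
    [0,0,0,0,0,0,0]
  ]
}}

```text
clock: 36.98
tcp_pos: [0.5071, 0.3963, 0.0267]
ee_rot: [-2.141, -2.299, 0.003]
contact_force: [-0.7, -0.5, 0.4]
finger_gap: -0.0001
```

```bash
python3 - <<'E'
from h import *
st()
s=viewer.get_image("side");crop(s,230,190,380,360,"w4.png",3.5)
E
```

```text
t36.98 tcp [0.5071 0.3963 0.0267] rack [-0.0508  0.2479  0.0267] xhead 94.08 zax [-0.002 -0.001 -1.   ] F [-0.7 -0.5  0.4] gap -0.0001 q [0.48 0.51 1.52 0.   1.12 0.4 ]
scale 3.5
```

View pics/w4.png

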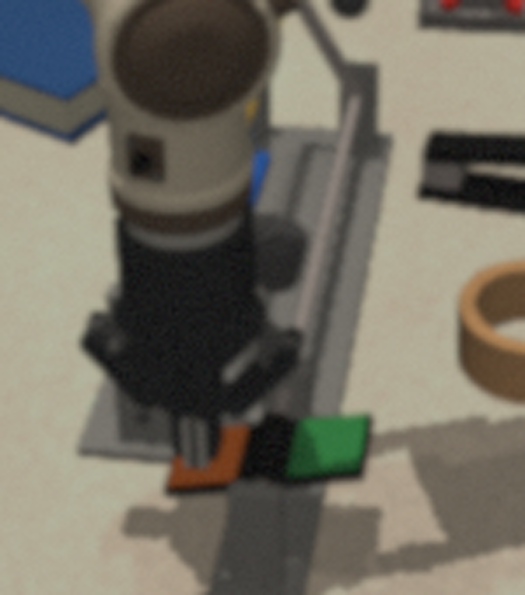

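The gate is falling shut on its own. Lift away and retreat to a clear pose.

Emit:
{"op": "apply_moves", "data": {
  "motion": [
    [0,0,0,0,0,0,0],
    [0,0,0,0,0,0,0],
    [0,0,0,-0.1,0,0,0],
    [0,0,0,-0.2,0,0,0],
    [0,0,0,-0.3,0,0,0],
    [0,0,0,-0.3,0,0,0],
    [0,0,0,-0.3,0,0,0],
    [0,0,0,-0.3,0,0,0],
    [0,0,0,-0.3,0,0,0],
    [0,0,0,-0.3,0,0,0],
    [0,0,0,-0.3,0,0,0],
    [0,0,-0.1,-0.1,0,0,0],
    [0,0,-0.2,0,0,0,0],
    [0,0,-0.3,0,0,0,0],
    [0,0,-0.3,0,0,0,0],
    [0,0,-0.2,0,0,0,0],
    [0,0,-0.1,0,0,0,0],
    [0,0,0,0,0,0,0]
  ]
}}

```text
clock: 38.53
tcp_pos: [0.3864, 0.3883, 0.2782]
ee_rot: [-2.139, -2.301, -0.0]
contact_force: [-0.2, -0.0, -0.7]
finger_gap: 0.0002
```

```bash
python3 - <<'E'
from h import *
st()
t=viewer.get_image("top");cv2.imwrite("pics/top6.png",t);s=viewer.get_image("side");cv2.imwrite("pics/side6.png",s)
crop(t,160,150,340,270,"x1.png");crop(s,230,170,350,360,"x2.png",3.1)
for c in("yellow","orange","blue","red"):
    for q in blobs(t,c)[0]: print(c,q[:2])
for c in("yellow","orange"):
    for q in blobs(s,c)[0]: print("side",c,q[:2])
E
```

```text
t38.53 tcp [0.3864 0.3883 0.2782] rack [-0.1719  0.2485  0.2782] xhead 94.18 zax [ 0.  0. -1.] F [-0.2 -0.  -0.7] gap 0.0002 q [0.57 0.05 1.56 0.   1.53 0.49]
scale 4.444444444444445
scale 3.1
yellow ([204, 177, 110, 14, 286], [258.5, 183.7])
orange ([181, 203, 15, 12, 152], [188.3, 208.3])
blue ([306, 79, 88, 81, 4457], [349.8, 118.6])
blue ([262, 170, 21, 12, 156], [271.6, 174.1])
blue ([237, 172, 22, 12, 171], [246.6, 177.1])
blue ([265, 189, 20, 6, 70], [274.1, 191.4])
blue ([240, 191, 20, 6, 73], [249.5, 193.7])
red ([393, 212, 24, 19, 295], [406.1, 220.9])
red ([395, 231, 20, 6, 60], [404.0, 233.9])
side yellow ([290, 188, 15, 39, 96], [297.5, 206.6])
side yellow ([276, 239, 11, 23, 73], [281.3, 250.6])
side orange ([281, 314, 20, 20, 239], [290.6, 323.4])
```

View pics/x1.png

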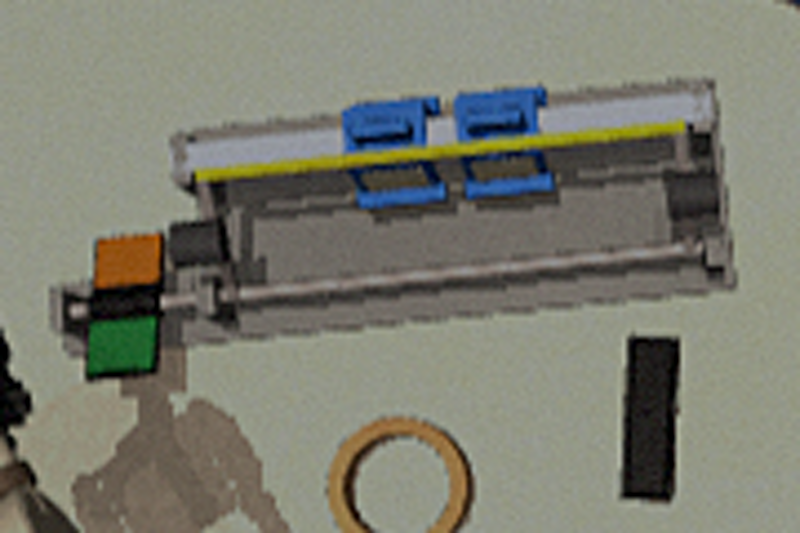

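View pics/x2.png

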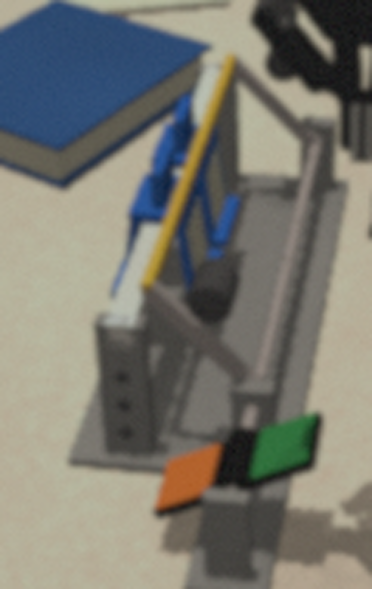

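View pics/top6.png

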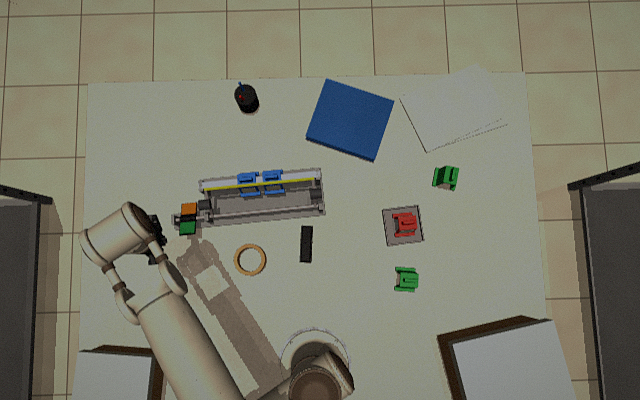

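```bash
python3 -c "
from plant import hand_in;print(hand_in())"
```

```text
the job is handed in; nothing more can be done
None
```

The job is done and handed in at 38.5 s of robot time, with the arm clear of everything. I opened the gate with the green paddle end and stood the red marker in the tray. I hung the two blue markers on the rail about 80 mm apart (only two were there), then shut the gate with the orange end.

**Last checks:**
- **Gate:** the bar and paddle are at the same pixels in the top view as at the start, within about 1 px in the side view, so the gate is fully shut.
- **Blue markers:** both are astride the rail under the bar. The last one met the rail at the expected height; the first met it about 1 mm or less low, with about 7 N on the tool.
- **Red marker:** it stands upright well inside the tray rim.
- **Other objects:** the binder, stapler, tape core and green look-alikes look unmoved. No blue marker was seen to be knocked.

**One disagreement:** the fingertips of the shut gripper were about 24 mm above the reported TCP, seen in the pictures and felt at the paddle. I corrected the grasp and press heights for this. No other check failed.

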